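Take the air-filter block out of service

TASK

Take the filter block out of service: first lift the green in-service tag off its hook and lay it in the shallow yellow dish, then push the red supply lever fully over to shut. Only with the supply shut, pinch the two orange tabs of each cartridge together, draw it out and put it in the steel waste tray. When all are out, seat the two grey dust covers flat on the block, each with its pads in two neighbouring wells of one half; leave the other things on the bench where they are.

Things in the scene. Friction and masses are not known exactly. Their poses are not given: they have to be found in the camera images.
- c1_center (a point): clip-in cartridge 1 (may be absent): white block 26 (x) x 34 (y) x 80 (z, upright) mm, 100 g; point: its centre. On its +x and -x faces, orange sprung tabs with ribbed pads 22 mm wide (y), 4 to 30 mm above this point, 44 mm over both at rest, 32 fully pressed (3 N at first, 7 N at the end). Unpressed, their barbs lock under the well's lips; with both pressed it lifts straight up
- c2_center (a point): clip-in cartridge 2 (may be absent): white block 26 (x) x 34 (y) x 80 (z, upright) mm, 100 g; point: its centre. On its +x and -x faces, orange sprung tabs with ribbed pads 22 mm wide (y), 4 to 30 mm above this point, 44 mm over both at rest, 32 fully pressed (3 N at first, 7 N at the end). Unpressed, their barbs lock under the well's lips; with both pressed it lifts straight up
- c3_center (a point): clip-in cartridge 3 (may be absent): white block 26 (x) x 34 (y) x 80 (z, upright) mm, 100 g; point: its centre. On its +x and -x faces, orange sprung tabs with ribbed pads 22 mm wide (y), 4 to 30 mm above this point, 44 mm over both at rest, 32 fully pressed (3 N at first, 7 N at the end). Unpressed, their barbs lock under the well's lips; with both pressed it lifts straight up
- c4_center (a point): clip-in cartridge 4 (may be absent): white block 26 (x) x 34 (y) x 80 (z, upright) mm, 100 g; point: its centre. On its +x and -x faces, orange sprung tabs with ribbed pads 22 mm wide (y), 4 to 30 mm above this point, 44 mm over both at rest, 32 fully pressed (3 N at first, 7 N at the end). Unpressed, their barbs lock under the well's lips; with both pressed it lifts straight up
- manifold: fixed blue and aluminium filter block, 74 (x) x 256 (y) x 38 (z) mm, origin at the middle of its underside on the bench; four wells in a row along its y at -87, -29, 29 and 87 mm; a cartridge in a well stands on a floor 12 mm above the bench and is held to 38 mm above the bench (lift it 40 mm to be clear)
- lever (a joint): supply lever at the +y end of the filter block, rad: 0 = supply open, leaning to the block's -x; 1.0 = fully shut, leaning to the block's +x. Light to push, stays where it is left
- lever_tip (a point): tip of the red supply lever; the lever is 80 mm long and swings in the block's x-z plane about a pivot 22 mm above the bench; this point is the middle of its 26 mm red ball, which travels about 80 mm
- hook (a point): hook of the fixed tag stand, on the top of the bar where the tag hangs (174 mm above the bench). The 8 mm bar runs along this frame's x; the post is 45 mm away at +x (as high as the bar, 176 mm), the free end is 30 mm away at -x, turned up 14 mm above the bar's top
- tag_center (a point): green in-service tag, a flat plate 10 (x) x 46 (y) x 110 (z) mm, 60 g, hanging on the hook by a window 26 wide (y) and 40 tall whose upper edge is 37 mm above this point; above the window is a solid bar 18 mm tall (middle 46 mm above this point). This point is the plate's centre; z points to the top edge, x is its face normal
- dish: fixed shallow yellow dish, outside 170 (x) x 130 (y) x 22 (z) mm, walls and floor 4 to 5 mm, origin at the middle of its underside
- pair_a (a point): point on the filter block's top (38 mm up) midway between its two +y wells, where one dust cover's middle belongs; each well's mouth is 39 (x) x 35 (y) mm
- pair_b (a point): the same for its two -y wells
- cover1_grip (a point): loose grey dust cover for two wells: plate 46 (x) x 110 (y) x 6 mm, 70 g, with two rubber pads 26 (x) x 22 (y) x 5 mm below at y = -29 and 29 mm, and on top a black upright grip bar 14 (x) x 30 (y) x 36 mm. Point: on the bar, 34 mm above the pads' underside (bar from 23 below to 13 above it). Seated, pads in two wells, plate flat on the block, it is 29 mm above the block's top
- cover2_grip (a point): loose grey dust cover for two wells: plate 46 (x) x 110 (y) x 6 mm, 70 g, with two rubber pads 26 (x) x 22 (y) x 5 mm below at y = -29 and 29 mm, and on top a black upright grip bar 14 (x) x 30 (y) x 36 mm. Point: on the bar, 34 mm above the pads' underside (bar from 23 below to 13 above it). Seated, pads in two wells, plate flat on the block, it is 29 mm above the block's top
- tray: loose steel waste tray, outside 190 (x) x 150 (y) x 40 (z) mm, walls and floor 5 mm, 700 g, origin at the middle of its underside
- oil_mid (a point): bystander: oil bottle, yellow with black cap, 64 mm across, 190 tall; this point is its middle
- jar_mid (a point): bystander: glass jar, 66 mm across, 90 tall; this point is its middle
- wrench_mid (a point): bystander: combination wrench lying on the bench; this point is its middle
- screwdriver_mid (a point): bystander: screwdriver lying on the bench; this point is its middle
- bearing_mid (a point): bystander: steel bearing ring, 52 mm across, 16 tall; this point is its middle
- brush_mid (a point): bystander: brush lying on the bench; this point is its middle
- mug_mid (a point): bystander: blue mug, 76 mm across, 85 tall; this point is its middle
There are look-alikes about, which are no part of the job. Of the things shaped like the part that bears tag_center, the green one is meant.

How it is judged:
By the outcome, as a careful person would: the job done as asked, in the order asked, and still so for the second after the job is handed in, with the robot touching nothing.
Of c1, c2, c3, c4 only 2 to 4 are there at a start; the rules pass over those that are not, and their reading is None.
At some moment in a run one of tray, cover1, cover2 may be knocked a few centimetres aside while the robot is not near it.
Once in a run the grip may slacken for a moment while it holds something.
It also fails if it takes over 210 s, if anything falls off the work surface, if the arm or the gripper's body presses on something with over 40 N, if the wrist force passes 120 N, or if a joint passes its speed limit or range.

ROBOT

A 6-joint arm with a two-finger parallel gripper is mounted at the origin on the work surface. World frame = base frame: x ahead of the robot, y to its left, z up, the work surface at z = 0. Lengths are in m, angles in degrees, forces in N, time in s.
With the tool pointing down it reaches from about 0.375 to 0.9 m from the base axis. Payload 3.1 kg.
Tool frame: the origin (TCP) lies at the very end of the fingers, on their centre line; the grasp point (between the pads) lies 19 mm behind it; z points along the fingers, y is the line along which they close (so a half turn about z gives the same grasp; the last joint's range is limited). The gripper opens to 87 mm and grips with 3 to 60 N. Pads are 19 mm wide; open, the fingers measure 117 mm over their backs; the gripper's body (75 mm by 190 mm) begins 51 mm behind the grasp point.
Start: joints at [62.424, 30.224, 82.088, -0, 67.689, -10.227], TCP at [0.186, 0.597, 0.223] pointing down, gripper open.
Joint ranges: [-176.69, 176.69], [-43.24, 126.21], [12.49, 139.97], [-82, 262], [0, 151.66], [-163.58, 163.58]. Speed limits (degrees/s): [159.86, 159.86, 180, 180, 180, 180].

INTERFACE

Orientations are given as a 3x3 rotation matrix whose columns are the frame's x, y, z axes.
In Python, from rig import bot gives the robot as it stands.
- The arm moves only by the tool move_arm, never from a script. Its argument "increments" is a list of rows, each an object with "xyz": the shift along the tool's x, y, z in mm, a list of three; "roll": the turn about the tool's z in rad; "grip": the opening in per cent of the stroke, from 0 (shut) to 100 (fully open). A call has 1 to 5 rows; each row shifts and turns the commanded pose from where the row before left it, along the tool's axes as they then stand; what a row does not reach is not made up. A row lasts 1/12 s, in which the tool goes at most 41.7 mm and 7.16 degrees, less where a joint would pass 70% of its speed; a pose out of reach is approached as far as the arm can. A call is refused whole if a number of a shift passes 41.7 or a number of a turn 0.125, either way. A call with a gripper value outside its range is refused whole. The fingers move at their own pace and stop on an object; the grip force is fixed at half the most. Time passes only in rows, so rows that do not move let the fingers close. It gives the time, the measured TCP pose, the force, the opening and the grip force at its end, in the units of the state.
- bot.read_state(): the state, without advancing time (a new reading comes with each control period).
- bot.capture(name): name is "scene" or "side" or "wrist"; returns (picture, depth): 384x512x3 uint8, red, green, blue; 384x512 float32, m along the optical axis (not along the pixel's ray), 0 where there is no reading.
- bot.camera_model(name): a dict with "intrinsics" (3x3 intrinsics, pixels), "D" ([k1, k2, p1, p2, k3] as OpenCV has them; the pictures are not rectified), "rvec" (rotation vector, rad) and "tvec" (3), from world to camera coordinates, as OpenCV has them; the wrist camera has in their place "tool_from_camera" (4x4, takes a point from camera to tool coordinates, whose origin is the TCP and whose axes are the flange's). Camera axes: x right, y down, z forward; pixel columns grow to the right and rows downward; lengths in m; the calibration is good to about 2 mm. A picture is of the moment at which its call begins: read the wrist's pose just before it. camera_model takes no time and is no camera call.
- bot.hand_in(): hands the job in; it is judged then, once.
Trained networks look in the newest picture that a camera, given by its name, has taken for a name from the list of things; names that differ only in an ending like _2 or _b are one class to them, and where a whole thing is asked for, a point or a joint stands for the part that bears it (a point fixed in the world has none). Each returns a list of dicts, best first, with "conf" (0 to 1); they miss things now and then, are a little off and sometimes report something else, mostly with a low value. They report only what shows in the picture. A call takes as long as a camera call. They do not tell look-alikes from the thing itself.
- bot.spot_in(label, camera): "at" ([x, y, z] in m, in the coordinates of the camera as it stood for that picture, good to about 4 mm: the middle of the surface that is visible of it).
- bot.trace(label, camera): "mask" (384x512 bool, what is visible of it).
The state is a dict: "time_s": time; "joint_positions": joint angles; "qvel": joint speeds; "tau": joint torques, N m; "position": TCP position; "tcp_rot": TCP orientation; "force": force on the tool from outside, world axes, zero at the start; "moment": the same for the moment, N m; "opening": opening from 0.0 (shut) to 1.0 (fully open); "grasp_force": force on a finger pad.
Only numpy, scipy, OpenCV 4.12 (cv2) and the standard library are available. Lean on these libraries where they do the work, as an engineer would, in place of code of your own. Each camera call takes 0.05 s, during which the arm holds its last target. There are 200 camera calls.

## Working session

There is one attempt and no reset: what is moved stays moved. The work goes in short steps, Python scripts to look and compute and a tool call to move; the robot and the scene stay as the last step left them, time stands still between calls to the robot, and variables do not carry over. Pictures are saved under pics/ and viewed, at most 14 in all, crops included, and the job is handed in when it is done.

Besides the shell and the picture viewer there is one more tool, called as a command line: name --argument value ..., lists and objects as JSON in quotes. move_arm: Moves the arm, as the interface text tells. Its arguments: {"type":"object","properties":{"increments":{"type":"array"}},"required":["increments"]}

```bash
ls; mkdir -p pics; cat > h.py <<'E'
import numpy as np, cv2
from rig import bot
def T_cam(name, st=None):
    m=bot.camera_model(name)
    if name=='wrist':
        st=st or bot.read_state(); T=np.eye(4); T[:3,:3]=np.array(st['tcp_rot']); T[:3,3]=st['position']
        return T@np.array(m['tool_from_camera'])
    R=cv2.Rodrigues(np.array(m['rvec'],float))[0]; T=np.eye(4); T[:3,:3]=R.T; T[:3,3]=-R.T@np.array(m['tvec'],float).ravel()
    return T
def cloud(name, depth, T):
    m=bot.camera_model(name); h,w=depth.shape
    u,v=np.meshgrid(np.arange(w),np.arange(h))
    p=cv2.undistortPoints(np.stack([u,v],-1).reshape(-1,1,2).astype(np.float32),np.array(m['intrinsics']),np.array(m['D'],float)).reshape(h,w,2)
    P=np.concatenate([p*depth[...,None],depth[...,None]],-1)
    W=P@T[:3,:3].T+T[:3,3]; W[depth<=0]=np.nan
    return W
def look(name):
    T=T_cam(name); rgb,d=bot.capture(name); return rgb,d,T,cloud(name,d,T)
def save(rgb,f): cv2.imwrite('pics/'+f,cv2.cvtColor(rgb,cv2.COLOR_RGB2BGR))
E
python3 - <<'E'
from h import *
st=bot.read_state(); print(st['position'],np.round(st['tcp_rot'],3).tolist(),st['force'],st['opening'])
for c in ['scene','side']:
    rgb,d,T,W=look(c); save(rgb,c+'0.png'); np.savez(c+'0.npz',rgb=rgb,d=d,T=T,W=W)
    print(c,T[:3,3].round(3))
    for l in ['c1_center','manifold','lever_tip','hook','tag_center','dish','cover1_grip','tray','oil_mid','jar_mid','wrench_mid','screwdriver_mid','bearing_mid','brush_mid','mug_mid']:
        print(l,[(round(r['conf'],2),(T[:3,:3]@r['at']+T[:3,3]).round(3).tolist()) for r in bot.spot_in(l,c)[:5]])
E
```

```text
pics
[0.18600911 0.59591485 0.22155397] [[-0.954, 0.298, -0.001], [0.298, 0.954, -0.002], [0.0, -0.002, -1.0]] [ 0.09662888 -0.69655813 -0.29939944] 0.9979679696725692
scene [ 1.352 -0.071  0.933]
c1_center []
manifold [(0.87, [0.637, 0.034, 0.025])]
lever_tip [(0.69, [0.626, -0.009, 0.079]), (0.67, [0.582, 0.177, 0.088]), (0.49, [0.314, 0.31, 0.019])]
hook [(0.74, [0.561, 0.34, 0.009]), (0.63, [0.443, 0.126, 0.002]), (0.19, [0.623, 0.048, 0.077])]
tag_center [(0.76, [0.527, 0.329, 0.136]), (0.56, [0.403, 0.459, 0.046]), (0.55, [0.641, 0.459, 0.059])]
dish [(0.86, [0.441, 0.129, 0.001]), (0.29, [0.763, -0.181, 0.113]), (0.21, [0.526, 0.33, 0.136]), (0.18, [0.313, 0.309, 0.02])]
cover1_grip [(0.88, [0.448, -0.039, 0.01])]
tray [(0.67, [0.532, -0.344, 0.002])]
oil_mid [(0.87, [0.761, -0.179, 0.112])]
jar_mid [(0.56, [0.775, 0.186, 0.068]), (0.23, [0.635, 0.035, 0.028])]
wrench_mid [(0.53, [0.531, -0.344, 0.005])]
screwdriver_mid [(0.44, [0.314, 0.307, 0.022])]
bearing_mid [(0.66, [0.709, 0.338, 0.015])]
brush_mid [(0.56, [0.702, -0.372, 0.015])]
mug_mid [(0.6, [0.511, 0.517, 0.054])]
s
[... 192 characters left out ...]
[0.535, 0.351, 0.011]), (0.27, [0.698, -0.375, 0.02])]
tag_center [(0.64, [0.397, 0.455, 0.041]), (0.54, [0.423, -0.119, 0.011]), (0.48, [0.631, 0.471, 0.056]), (0.42, [0.302, 0.321, 0.021])]
dish [(0.84, [0.447, 0.117, 0.005]), (0.44, [0.515, 0.355, 0.153]), (0.36, [0.537, 0.354, 0.01])]
cover1_grip [(0.71, [0.435, -0.031, 0.012])]
tray [(0.63, [0.531, -0.355, 0.013])]
oil_mid [(0.75, [0.734, -0.165, 0.094])]
jar_mid [(0.67, [0.535, 0.355, 0.01]), (0.59, [0.747, 0.211, 0.063])]
wrench_mid [(0.5, [0.762, -0.003, 0.012])]
screwdriver_mid [(0.67, [0.301, 0.324, 0.018])]
bearing_mid [(0.57, [0.702, 0.344, 0.015])]
brush_mid [(0.56, [0.697, -0.376, 0.018])]
mug_mid [(0.84, [0.494, 0.525, 0.05])]
```

View pics/scene0.png

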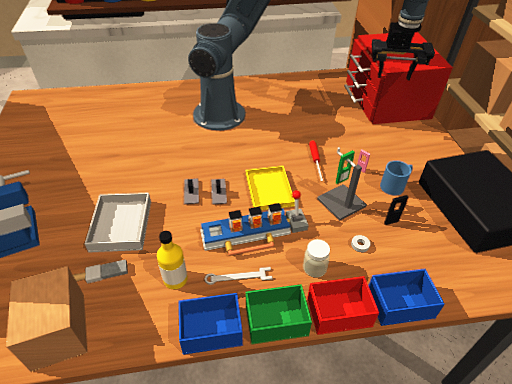

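View pics/side0.png

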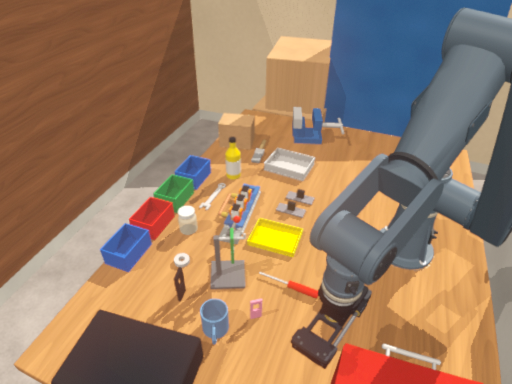

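```bash
cat > m0.py <<'E'
from h import *
def rect(P):
    r=cv2.minAreaRect(P[:,:2].astype(np.float32)*1000); return [np.round(x,1) for x in (r[0][0],r[0][1],r[1][0],r[1][1],r[2])]
D={c:np.load(c+'0.npz') for c in ['scene','side']}
big=cv2.resize(D['scene']['rgb'][135:285,180:420],None,fx=3.3,fy=3.3,interpolation=cv2.INTER_CUBIC); save(big,'crop0.png')
for c in D:
    rgb=D[c]['rgb'];W=D[c]['W'];hsv=cv2.cvtColor(rgb,cv2.COLOR_RGB2HSV);H,S,V=[hsv[...,i].astype(int) for i in range(3)]
    def sel(m,x0,x1,y0,y1,z0,z1):
        k=m&(W[...,0]>x0)&(W[...,0]<x1)&(W[...,1]>y0)&(W[...,1]<y1)&(W[...,2]>z0)&(W[...,2]<z1); return W[k]
    al=np.ones_like(H,bool)
    def st(n,P):
        if len(P)>3: print(c,n,len(P),'med',np.median(P,0).round(3),'lo',np.percentile(P,3,axis=0).round(3),'hi',np.percentile(P,97,axis=0).round(3),rect(P))
    st('table',sel(al,.4,.9,-.4,.5,-.02,.005))
    st('greentag',sel((H>45)&(H<85)&(S>100),.4,.7,.2,.45,.03,.25))
    st('redball',sel(((H<6)|(H>174))&(S>150),.5,.7,.1,.25,.05,.14))
    st('blue',sel((H>95)&(H<120)&(S>120),.5,.75,-.12,.2,.02,.05))
    st('mtop',sel(al,.5,.75,-.12,.17,.030,.045))
    st('orange',sel((H>5)&(H<20)&(S>170),.5,.75,-.12,.2,.05,.1))
    st('cartTop',sel((S<60)&(V>130),.5,.75,-.12,.16,.07,.11))
    st('dishrim',sel((H>22)&(H<35)&(S>150),.3,.58,.0,.25,.014,.03))
    st('tray',sel((S<80),.4,.65,-.48,-.22,.028,.05))
    st('standpost',sel(S<90,.45,.65,.25,.42,.1,.165))
    st('standbar',sel(S<90,.45,.65,.25,.42,.165,.2))
    st('standbase',sel(S<90,.45,.65,.25,.45,.005,.05))
    for n,y0,y1 in (('covA',-.16,-.07),('covB',-.07,.02)):
        st(n,sel(S<90,.36,.53,y0,y1,.005,.06)); st(n+'bar',sel(S<120,.36,.53,y0,y1,.026,.06))
E
python3 m0.py
```

```text
scene table 29853 med [ 0.712 -0.019 -0.001] lo [ 0.425 -0.379 -0.005] hi [0.891 0.471 0.004] [np.float64(650.0), np.float64(50.0), np.float64(500.0), np.float64(900.0), np.float64(0.0)]
scene greentag 242 med [0.527 0.324 0.146] lo [0.514 0.311 0.089] hi [0.536 0.351 0.191] [np.float64(526.5), np.float64(333.2), np.float64(22.1), np.float64(48.6), np.float64(21.3)]
scene redball 62 med [0.581 0.174 0.103] lo [0.567 0.107 0.066] hi [0.628 0.185 0.109] [np.float64(602.1), np.float64(147.3), np.float64(22.5), np.float64(97.5), np.float64(42.2)]
scene blue 935 med [0.628 0.012 0.036] lo [ 0.582 -0.095  0.032] hi [0.654 0.14  0.039] [np.float64(614.5), np.float64(23.7), np.float64(73.8), np.float64(247.9), np.float64(4.1)]
scene mtop 1157 med [0.626 0.018 0.036] lo [ 0.582 -0.094  0.031] hi [0.655 0.143 0.041] [np.float64(612.6), np.float64(35.0), np.float64(74.1), np.float64(271.9), np.float64(4.8)]
scene orange 177 med [0.628 0.054 0.076] lo [ 0.582 -0.014  0.053] hi [0.638 0.168 0.092] [np.float64(606.9), np.float64(84.2), np.float64(49.4), np.float64(213.0), np.float64(7.5)]
scene ca
[... 3895 characters left out ...]
1 -0.147  0.008] hi [ 0.474 -0.105  0.026] [np.float64(422.3), np.float64(-125.8), np.float64(50.1), np.float64(108.7), np.float64(85.0)]
side covAbar 38 med [ 0.422 -0.122  0.038] lo [ 0.409 -0.13   0.027] hi [ 0.438 -0.118  0.049] [np.float64(423.7), np.float64(-125.0), np.float64(29.7), np.float64(12.7), np.float64(3.6)]
side covB 205 med [ 0.432 -0.034  0.012] lo [ 0.385 -0.061  0.007] hi [ 0.488 -0.016  0.017] [np.float64(436.8), np.float64(-39.5), np.float64(49.8), np.float64(108.8), np.float64(87.9)]
side covBbar 24 med [ 0.437 -0.036  0.046] lo [ 0.423 -0.045  0.029] hi [ 0.45  -0.032  0.051] [np.float64(436.7), np.float64(-38.4), np.float64(14.0), np.float64(28.4), np.float64(83.6)]
```

View pics/crop0.png

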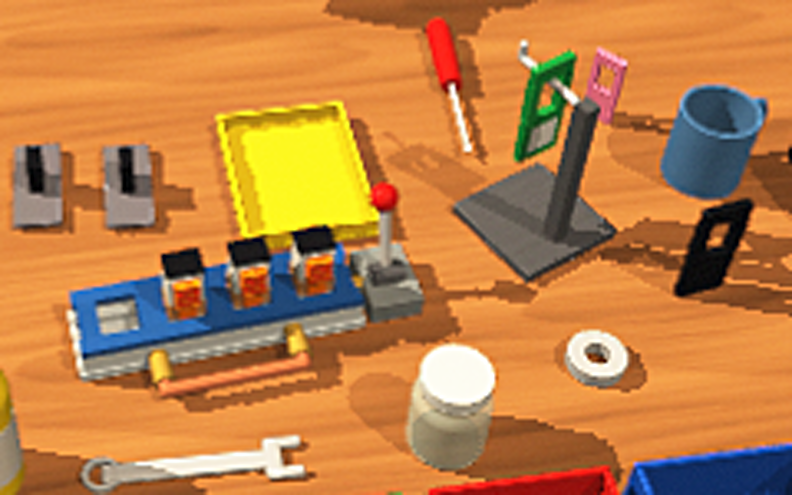

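Scene: three cartridges at crop pixels (183,285), (250,272) and (315,260), with the -y well empty. Of the three tag shapes, pink stands at (607,78), black at (714,247), and green hangs on the hook at (545,105). Green is the one described, so I'll reach for that one.

move_arm --increments '[{"xyz": [0,0,-10],"roll": -0.12,"grip": 100},{"xyz": [0,0,-10],"roll": -0.12,"grip": 100},{"xyz": [0,0,-10],"roll": -0.12,"grip": 100},{"xyz": [0,0,-5],"roll": -0.12,"grip": 100},{"xyz": [0,0,-5],"roll": -0.12,"grip": 100}]'

```text
time_s: 2.02
position: [0.1864, 0.5968, 0.2633]
tcp_rot: [[-0.954, -0.299, 0.0], [-0.299, 0.954, 0.001], [-0.001, 0.001, -1.0]]
force: [-0.7, 0.8, 0.3]
opening: 0.998
grasp_force: 0.0
```

move_arm --increments '[{"xyz": [0,0,0],"roll": -0.12,"grip": 100},{"xyz": [-17,-31,0],"roll": 0,"grip": 100},{"xyz": [-17,-31,0],"roll": 0,"grip": 100},{"xyz": [-17,-31,0],"roll": 0,"grip": 100},{"xyz": [-17,-31,0],"roll": 0,"grip": 100}]'

```text
time_s: 2.43
position: [0.2995, 0.5099, 0.2626]
tcp_rot: [[-0.914, -0.406, 0.0], [-0.406, 0.914, 0.0], [-0.0, 0.0, -1.0]]
force: [1.1, 0.2, -0.2]
opening: 1.0
grasp_force: 0.0
```

move_arm --increments '[{"xyz": [-17,-31,0],"roll": 0,"grip": 100},{"xyz": [-17,-31,0],"roll": 0,"grip": 100},{"xyz": [-17,-31,0],"roll": 0,"grip": 100},{"xyz": [-17,-31,0],"roll": 0,"grip": 100},{"xyz": [-17,-31,0],"roll": 0,"grip": 100}]'

```text
time_s: 2.85
position: [0.4405, 0.4023, 0.2627]
tcp_rot: [[-0.914, -0.405, 0.0], [-0.405, 0.914, 0.0], [-0.0, 0.0, -1.0]]
force: [-0.1, 0.1, 0.3]
opening: 1.001
grasp_force: 0.0
```

move_arm --increments '[{"xyz": [-17,-31,0],"roll": 0,"grip": 100},{"xyz": [-17,-31,0],"roll": 0,"grip": 100},{"xyz": [-17,-31,0],"roll": 0,"grip": 100},{"xyz": [0,0,0],"roll": 0,"grip": 100},{"xyz": [0,0,0],"roll": 0,"grip": 100}]'

```text
time_s: 3.27
position: [0.5251, 0.3376, 0.2623]
tcp_rot: [[-0.916, -0.402, -0.0], [-0.402, 0.916, 0.0], [0.0, 0.0, -1.0]]
force: [0.2, 0.3, 1.0]
opening: 1.002
grasp_force: 0.0
```

```bash
cat >> h.py <<'E'
def to(x,y,z,yaw=None):
    """shift (mm, tool axes) and roll from measured pose; yaw = world angle (deg) of tool y axis"""
    s=bot.read_state(); R=np.array(s['tcp_rot']); cur=np.degrees(np.arctan2(R[1,1],R[0,1])); 
    roll=0
    if yaw is not None:
        d=(yaw-cur+90)%180-90; roll=-np.radians(d)
        a=np.radians(cur+d); yv=np.array([np.cos(a),np.sin(a),0]); R=np.stack([[-yv[1],yv[0],0],yv,[0,0,-1]],1)
    d=R.T@(np.array([x,y,z])-np.array(s['position']))*1000
    print('t',round(s['time_s'],1),'pos',np.round(s['position'],4),'yaw',round(cur,1),'j6',round(s['joint_positions'][5],0),'open mm',round(87*s['opening'],1),'gf',round(s['grasp_force'],1),'F',np.round(s['force'],1),'-> shift(after roll)',d.round(1),'roll',round(roll,3))
def st(n,P):
    r=cv2.minAreaRect(P[:,:2].astype(np.float32)*1000)
    print(n,len(P),'med',np.median(P,0).round(4),'lo',np.percentile(P,3,axis=0).round(4),'hi',np.percentile(P,97,axis=0).round(4),'rect',np.round([*r[0],*r[1],r[2]],1))
def box(W,m,x0,x1,y0,y1,z0,z1):
    return W[m&(W[...,0]>x0)&(W[...,0]<x1)&(W[...,1]>y0)&(W[...,1]<y1)&(W[...,2]>z0)&(W[...,2]<z1)]
def hsv(rgb): return [cv2.cvtColor(rgb,cv2.COLOR_RGB2HSV)[...,i].astype(int) for i in range(3)]
E
python3 - <<'E'
from h import *
to(.527,.333,.164,114)
rgb,d,T,W=look('wrist'); save(rgb,'w1.png'); print(T.round(3).tolist())
H,S,V=hsv(rgb); al=H>=0
g=(H>45)&(H<85)&(S>100)
st('tagtop',box(W,g,.4,.7,.2,.45,.18,.2)); st('green',box(W,g,.4,.7,.2,.45,.08,.2))
for y0 in [0]:
    P=box(W,S<90,.45,.65,.25,.42,.164,.2); st('bar',P)
E
```

```text
t 3.3 pos [0.5251 0.3376 0.2623] yaw 113.7 j6 -91.0 open mm 87.1 gf 0.0 F [0.2 0.3 1. ] -> shift(after roll) [ 0.2 -5.  98.3] roll -0.005
[[-0.403, 0.887, 0.227, 0.463], [0.915, 0.39, 0.101, 0.31], [0.001, 0.248, -0.969, 0.424], [0.0, 0.0, 0.0, 1.0]]
tagtop 680 med [0.5176 0.3311 0.1917] lo [0.5074 0.3125 0.1828] hi [0.528  0.3504 0.193 ] rect [518.3 331.9   9.3  44.1  23.8]
green 1150 med [0.5178 0.3311 0.1877] lo [0.5064 0.3113 0.1103] hi [0.5273 0.3499 0.1929] rect [518.7 331.8  10.1  45.2  23.8]
bar 882 med [0.5293 0.3378 0.1742] lo [0.483  0.3154 0.1705] hi [0.5618 0.3545 0.1908] rect [521.9 335.5  87.5  45.7  42.1]
```

View pics/w1.png

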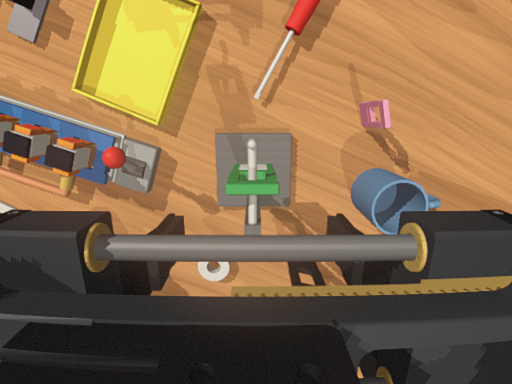

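move_arm --increments '[{"xyz": [8,-2.5,0],"roll": 0,"grip": 100},{"xyz": [0,0,35],"roll": 0,"grip": 100},{"xyz": [0,0,35],"roll": 0,"grip": 100},{"xyz": [0,0,30],"roll": 0,"grip": 100},{"xyz": [0,0,0],"roll": 0,"grip": 0}]'

```text
time_s: 3.73
position: [0.5108, 0.3325, 0.1568]
tcp_rot: [[-0.913, -0.407, -0.013], [-0.407, 0.913, -0.005], [0.014, 0.0, -1.0]]
force: [-1.5, -0.1, 0.2]
opening: 0.972
grasp_force: 0.0
```

move_arm --increments '[{"xyz": [0,0,0],"roll": 0,"grip": 0},{"xyz": [0,0,0],"roll": 0,"grip": 0},{"xyz": [0,0,0],"roll": 0,"grip": 0},{"xyz": [0,0,0],"roll": 0,"grip": 0},{"xyz": [0,0,0],"roll": 0,"grip": 0}]'

```text
time_s: 4.15
position: [0.5181, 0.3342, 0.1645]
tcp_rot: [[-0.914, -0.405, 0.003], [-0.405, 0.914, 0.001], [-0.003, -0.0, -1.0]]
force: [-0.1, -0.1, -0.4]
opening: 0.63
grasp_force: 0.0
```

move_arm --increments '[{"xyz": [0,0,0],"roll": 0,"grip": 0},{"xyz": [0,0,0],"roll": 0,"grip": 0},{"xyz": [0,0,0],"roll": 0,"grip": 0},{"xyz": [0,0,0],"roll": 0,"grip": 0},{"xyz": [0,0,0],"roll": 0,"grip": 0}]'

```text
time_s: 4.57
position: [0.5178, 0.3338, 0.1635]
tcp_rot: [[-0.914, -0.405, 0.001], [-0.405, 0.914, 0.001], [-0.002, -0.0, -1.0]]
force: [0.2, 0.6, 5.3]
opening: 0.527
grasp_force: 30.0
```

move_arm --increments '[{"xyz": [0,0,-6],"roll": 0,"grip": 0},{"xyz": [0,0,-8],"roll": 0,"grip": 0},{"xyz": [0,0,-8],"roll": 0,"grip": 0},{"xyz": [0,0,0],"roll": 0,"grip": 0},{"xyz": [0,0,0],"roll": 0,"grip": 0}]'

```text
time_s: 4.98
position: [0.5177, 0.3338, 0.1853]
tcp_rot: [[-0.914, -0.405, 0.001], [-0.405, 0.914, 0.001], [-0.002, -0.0, -1.0]]
force: [-0.1, 0.7, -0.0]
opening: 0.522
grasp_force: 30.0
```

```bash
python3 - <<'E'
from h import *
to(.5187,.332,.1855,114)
rgb,d,T,W=look('wrist'); H,S,V=hsv(rgb); g=(H>45)&(H<85)&(S>100)
st('tagtop',box(W,g,.4,.7,.2,.45,.18,.25)); st('bar',box(W,S<90,.47,.65,.25,.42,.164,.2))
E
```

```text
t 5.0 pos [0.5177 0.3338 0.1853] yaw 113.9 j6 -91.0 open mm 45.4 gf 30.0 F [-0.1  0.7 -0. ] -> shift(after roll) [-0.2 -2.  -0.2] roll -0.002
tagtop 505 med [0.5109 0.3377 0.194 ] lo [0.5041 0.3123 0.1812] hi [0.5218 0.3521 0.2015] rect [514.9 333.    5.9  45.4  23.6]
bar 1557 med [0.5121 0.3292 0.1741] lo [0.482  0.3076 0.1688] hi [0.5577 0.3538 0.1967] rect [522.2 333.5  63.2  68.4  71.5]
```

```bash
python3 - <<'E'
from h import *
for c in ['scene','side']:
    rgb,d,T,W=look(c); H,S,V=hsv(rgb); g=(H>45)&(H<85)&(S>100)
    P=box(W,g,.4,.7,.2,.45,.03,.25); st(c,P); print(P[:,2].max(),P[:,2].min())
save(cv2.resize(rgb[200:300,170:290],None,fx=5,fy=5,interpolation=cv2.INTER_CUBIC),'s2.png')
E
```

```text
scene 222 med [0.5253 0.3307 0.1683] lo [0.5113 0.3132 0.1118] hi [0.5381 0.3547 0.2122] rect [526.3 332.5  21.6  58.8  22.9]
0.22183694564701828 0.10710504222062578
side 10 med [0.5091 0.3557 0.1532] lo [0.5082 0.3549 0.1344] hi [0.5097 0.3578 0.1692] rect [509.  356.5   1.    3.3  19.8]
0.17023411346553718 0.1334457730583255
```

View pics/s2.png

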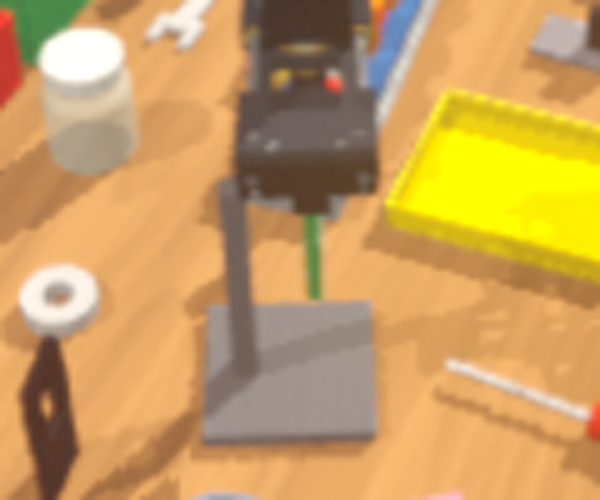

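move_arm --increments '[{"xyz": [10,0,0],"roll": 0,"grip": 0},{"xyz": [10,0,0],"roll": 0,"grip": 0},{"xyz": [10,0,0],"roll": 0,"grip": 0},{"xyz": [10,0,0],"roll": 0,"grip": 0},{"xyz": [15,0,0],"roll": 0,"grip": 0}]'

```text
time_s: 5.55
position: [0.4672, 0.3113, 0.1843]
tcp_rot: [[-0.914, -0.405, 0.001], [-0.405, 0.914, 0.0], [-0.001, -0.0, -1.0]]
force: [0.9, 0.1, -1.0]
opening: 0.525
grasp_force: 30.0
```

move_arm --increments '[{"xyz": [15,0,0],"roll": 0,"grip": 0},{"xyz": [0,0,0],"roll": 0.105,"grip": 0},{"xyz": [0,0,0],"roll": 0.105,"grip": 0},{"xyz": [0,0,0],"roll": 0.105,"grip": 0},{"xyz": [0,0,0],"roll": 0.105,"grip": 0}]'

```text
time_s: 5.97
position: [0.4529, 0.3051, 0.1844]
tcp_rot: [[-1.0, 0.008, -0.0], [0.008, 1.0, -0.0], [0.0, -0.0, -1.0]]
force: [-0.3, 0.4, -1.2]
opening: 0.524
grasp_force: 30.0
```

```bash
python3 - <<'E'
from h import *
to(.512,.125,.087,90)
rgb,d,T,W=look('scene'); H,S,V=hsv(rgb); g=(H>45)&(H<85)&(S>100)
P=box(W,g,.3,.7,.2,.45,.03,.25); st('tag',P); print(P[:,2].max(),P[:,2].min())
st('hookstand',box(W,S<90,.45,.65,.25,.45,.005,.18)); print(bot.read_state()['grasp_force'])
E
```

```text
t 6.0 pos [0.4529 0.3051 0.1844] yaw 89.5 j6 -67.0 open mm 45.6 gf 30.0 F [-0.3  0.4 -1.2] -> shift(after roll) [ -59.1 -180.1   97.4] roll -0.008
tag 256 med [0.4591 0.305  0.1683] lo [0.4513 0.2827 0.1066] hi [0.4637 0.327  0.2118] rect [535.5 377.4 251.8  46.3  43.6]
0.21720464630806413 0.06787776445294313
hookstand 1291 med [0.5587 0.3422 0.0116] lo [0.4602 0.2861 0.0062] hi [0.6429 0.4431 0.1721] rect [561.7 350.3 237.3 111.5  25.3]
30.000294846510567
```

move_arm --increments '[{"xyz": [-12,-36,0],"roll": -0.008,"grip": 0},{"xyz": [-12,-36,0],"roll": 0,"grip": 0},{"xyz": [-12,-36,0],"roll": 0,"grip": 0},{"xyz": [-12,-36,0],"roll": 0,"grip": 0},{"xyz": [-10,-36,0],"roll": 0,"grip": 0}]'

```text
time_s: 6.43
position: [0.5124, 0.1239, 0.1845]
tcp_rot: [[-1.0, -0.008, 0.001], [-0.008, 1.0, -0.0], [-0.001, -0.0, -1.0]]
force: [0.1, 0.5, -0.4]
opening: 0.525
grasp_force: 30.0
```

move_arm --increments '[{"xyz": [0,0,25],"roll": 0,"grip": 0},{"xyz": [0,0,30],"roll": 0,"grip": 0},{"xyz": [0,0,28],"roll": 0,"grip": 0},{"xyz": [0,0,0],"roll": 0,"grip": 0},{"xyz": [0,0,0],"roll": 0,"grip": 0}]'

```text
time_s: 6.85
position: [0.5107, 0.1253, 0.1005]
tcp_rot: [[-1.0, -0.006, -0.004], [-0.006, 1.0, -0.0], [0.004, -0.0, -1.0]]
force: [-0.3, 0.2, -0.5]
opening: 0.525
grasp_force: 30.0
```

```bash
python3 - <<'E'
from h import *
to(.512,.125,.087,90)
rgb,d,T,W=look('scene'); H,S,V=hsv(rgb); g=(H>45)&(H<85)&(S>100)
P=box(W,g,.3,.7,.0,.25,.0,.25); st('tag',P); print(P[:,2].max(),P[:,2].min())
b=rgb[120:260,190:350]; save(cv2.resize(b,None,fx=4,fy=4,interpolation=cv2.INTER_CUBIC),'s3.png')
E
```

```text
t 6.8 pos [0.5107 0.1253 0.1005] yaw 90.4 j6 -89.0 open mm 45.7 gf 30.0 F [-0.3  0.2 -0.5] -> shift(after roll) [-1.3 -0.3 13.5] roll 0.006
tag 218 med [0.5166 0.1261 0.0873] lo [0.5098 0.1044 0.0254] hi [0.5205 0.1469 0.1293] rect [526.5 160.1 114.5  28.1  79. ]
0.22701637289781484 0.02239790926040519
```

View pics/s3.png

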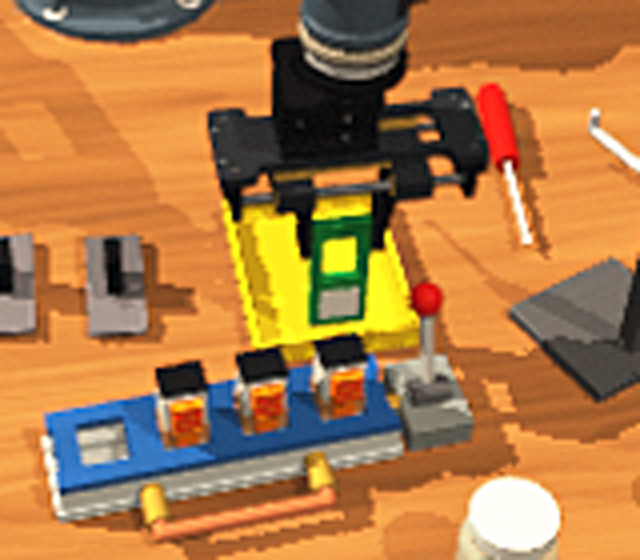

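move_arm --increments '[{"xyz": [5,0,0],"roll": 0,"grip": 0},{"xyz": [0,0,4],"roll": 0,"grip": 0},{"xyz": [0,0,4],"roll": 0,"grip": 0},{"xyz": [0,0,2],"roll": 0,"grip": 0},{"xyz": [0,0,0],"roll": 0,"grip": 0}]'

```text
time_s: 7.32
position: [0.5069, 0.1255, 0.0917]
tcp_rot: [[-1.0, -0.006, 0.0], [-0.006, 1.0, -0.0], [-0.0, -0.0, -1.0]]
force: [0.2, 0.1, 0.5]
opening: 0.524
grasp_force: 30.0
```

move_arm --increments '[{"xyz": [0,0,2],"roll": 0,"grip": 0},{"xyz": [0,0,0],"roll": 0,"grip": 0},{"xyz": [0,0,0],"roll": 0,"grip": 0}]'

```text
time_s: 7.57
position: [0.507, 0.1254, 0.0895]
tcp_rot: [[-1.0, -0.005, -0.0], [-0.005, 1.0, -0.0], [0.0, -0.0, -1.0]]
force: [-1.1, -0.1, -0.2]
opening: 0.524
grasp_force: 30.0
```

move_arm --increments '[{"xyz": [0,0,2],"roll": 0,"grip": 0},{"xyz": [0,0,0],"roll": 0,"grip": 0},{"xyz": [0,0,0],"roll": 0,"grip": 0}]'

```text
time_s: 7.82
position: [0.5068, 0.1254, 0.0874]
tcp_rot: [[-1.0, -0.005, -0.0], [-0.005, 1.0, -0.0], [0.0, -0.0, -1.0]]
force: [0.1, 0.4, -1.4]
opening: 0.526
grasp_force: 30.0
```

move_arm --increments '[{"xyz": [0,0,2],"roll": 0,"grip": 0},{"xyz": [0,0,0],"roll": 0,"grip": 0},{"xyz": [0,0,0],"roll": 0,"grip": 0}]'

```text
time_s: 8.07
position: [0.5073, 0.1254, 0.0859]
tcp_rot: [[-1.0, -0.005, 0.001], [-0.005, 1.0, 0.0], [-0.001, 0.0, -1.0]]
force: [-1.0, -0.0, 2.5]
opening: 0.522
grasp_force: 30.0
```

move_arm --increments '[{"xyz": [0,0,2],"roll": 0,"grip": 0},{"xyz": [0,0,0],"roll": 0,"grip": 0},{"xyz": [0,0,0],"roll": 0,"grip": 0}]'

```text
time_s: 8.32
position: [0.5082, 0.126, 0.0855]
tcp_rot: [[-1.0, -0.005, 0.004], [-0.005, 1.0, 0.001], [-0.004, 0.001, -1.0]]
force: [-2.2, 2.6, 14.0]
opening: 0.527
grasp_force: 30.0
```

move_arm --increments '[{"xyz": [0,0,-1.5],"roll": 0,"grip": 0},{"xyz": [0,0,0],"roll": 0,"grip": 70},{"xyz": [0,0,0],"roll": 0,"grip": 70},{"xyz": [0,0,0],"roll": 0,"grip": 70},{"xyz": [0,0,0],"roll": 0,"grip": 70}]'

```text
time_s: 8.73
position: [0.5066, 0.1253, 0.0846]
tcp_rot: [[-1.0, -0.005, -0.001], [-0.005, 1.0, -0.0], [0.001, -0.0, -1.0]]
force: [-0.4, -0.3, 0.1]
opening: 0.681
grasp_force: 0.0
```

move_arm --increments '[{"xyz": [0,0,-15],"roll": 0,"grip": 70},{"xyz": [0,0,-25],"roll": 0,"grip": 70},{"xyz": [0,0,-25],"roll": 0,"grip": 70},{"xyz": [0,0,0],"roll": 0,"grip": 70}]'

```text
time_s: 9.07
position: [0.5098, 0.1255, 0.1536]
tcp_rot: [[-1.0, -0.005, 0.008], [-0.005, 1.0, 0.0], [-0.008, 0.0, -1.0]]
force: [0.3, -0.8, 0.6]
opening: 0.701
grasp_force: 0.0
```

```bash
python3 - <<'E'
from h import *
to(.545,.125,.15,90)
rgb,d,T,W=look('scene'); H,S,V=hsv(rgb); g=(H>45)&(H<85)&(S>100)
P=box(W,g,.3,.6,.0,.25,.0,.15); st('tag',P); print(P[:,2].max(),P[:,2].min())
E
```

```text
t 9.1 pos [0.5098 0.1255 0.1536] yaw 90.3 j6 -89.0 open mm 61.0 gf 0.0 F [ 0.3 -0.8  0.6] -> shift(after roll) [-35.2  -0.5   3.6] roll 0.005
tag 212 med [0.5128 0.1249 0.0729] lo [0.5049 0.1048 0.0108] hi [0.5161 0.1463 0.1126] rect [509.9 125.5  14.5  43.    2.3]
0.115743731889282 0.004705828254703115
```

move_arm --increments '[{"xyz": [-20,0,0],"roll": 0,"grip": 0},{"xyz": [-18,0,0],"roll": 0,"grip": 0},{"xyz": [0,0,0],"roll": 0,"grip": 0},{"xyz": [0,0,0],"roll": 0,"grip": 0},{"xyz": [0,0,0],"roll": 0,"grip": 0}]'

```text
time_s: 9.53
position: [0.5429, 0.1255, 0.1488]
tcp_rot: [[-1.0, -0.005, -0.004], [-0.005, 1.0, -0.0], [0.004, -0.0, -1.0]]
force: [0.3, 0.9, -0.9]
opening: 0.405
grasp_force: 0.0
```

move_arm --increments '[{"xyz": [0,0,0],"roll": 0,"grip": 0},{"xyz": [0,0,25],"roll": 0,"grip": 0},{"xyz": [0,0,27],"roll": 0,"grip": 0},{"xyz": [0,0,0],"roll": 0,"grip": 0},{"xyz": [7,0,0],"roll": 0,"grip": 0}]'

```text
time_s: 9.95
position: [0.5373, 0.1255, 0.0971]
tcp_rot: [[-1.0, -0.005, -0.002], [-0.005, 1.0, -0.0], [0.002, -0.0, -1.0]]
force: [0.5, -0.3, -0.4]
opening: 0.051
grasp_force: 0.0
```

move_arm --increments '[{"xyz": [6,0,0],"roll": 0,"grip": 0},{"xyz": [6,0,0],"roll": 0,"grip": 0},{"xyz": [6,0,0],"roll": 0,"grip": 0},{"xyz": [6,0,0],"roll": 0,"grip": 0},{"xyz": [6,0,0],"roll": 0,"grip": 0}]'

```text
time_s: 10.37
position: [0.5075, 0.1255, 0.0989]
tcp_rot: [[-1.0, -0.005, 0.001], [-0.005, 1.0, 0.0], [-0.001, 0.0, -1.0]]
force: [0.3, -0.0, -1.0]
opening: 0.002
grasp_force: 0.0
```

move_arm --increments '[{"xyz": [8,0,0],"roll": 0,"grip": 0},{"xyz": [10,0,0],"roll": 0,"grip": 0},{"xyz": [0,0,0],"roll": 0,"grip": 0},{"xyz": [0,0,0],"roll": 0,"grip": 0}]'

```text
time_s: 10.7
position: [0.4891, 0.1254, 0.0981]
tcp_rot: [[-1.0, -0.005, -0.001], [-0.005, 1.0, -0.0], [0.001, -0.0, -1.0]]
force: [0.9, 1.2, 0.3]
opening: 0.004
grasp_force: 0.0
```

move_arm --increments '[{"xyz": [0,0,-30],"roll": 0,"grip": 0},{"xyz": [0,0,-30],"roll": 0,"grip": 0},{"xyz": [0,0,-30],"roll": 0,"grip": 0},{"xyz": [0,0,0],"roll": 0,"grip": 0},{"xyz": [0,0,0],"roll": 0,"grip": 0}]'

```text
time_s: 11.12
position: [0.4918, 0.1254, 0.1898]
tcp_rot: [[-1.0, -0.005, 0.005], [-0.005, 1.0, 0.0], [-0.005, 0.0, -1.0]]
force: [-1.3, -0.7, 0.2]
opening: 0.003
grasp_force: 0.0
```

```bash
python3 - <<'E'
from h import *
to(.53,.178,.2,0)
rgb,d,T,W=look('scene'); H,S,V=hsv(rgb); g=(H>45)&(H<85)&(S>100)
P=box(W,g,.3,.6,.0,.25,.0,.15); st('tag',P); print(P[:,2].max(),P[:,2].min())
rgb,d,T,W=look('wrist'); save(rgb,'w4.png'); H,S,V=hsv(rgb)
st('ball',box(W,((H<6)|(H>174))&(S>150),.5,.7,.14,.22,.06,.14))
g=(H>45)&(H<85)&(S>100);P=box(W,g,.3,.6,.0,.25,.0,.15)
if len(P): st('tagw',P)
E
```

```text
t 11.1 pos [0.4918 0.1254 0.1898] yaw 90.3 j6 -89.0 open mm 0.2 gf 0.0 F [-1.3 -0.7  0.2] -> shift(after roll) [-52.6 -38.2 -10.2] roll -1.566
tag 189 med [0.4437 0.1265 0.0116] lo [0.3936 0.1052 0.0076] hi [0.5003 0.1475 0.0151] rect [446.  126.7  44.3 112.1  89.4]
0.019505685063923472 0.006158082218841399
  return _methods._mean(a, axis=axis, dtype=dtype,
  ret = um.true_divide(
Traceback (most recent call last):
  File "h.py", line 31, in st
    print(n,len(P),'med',np.median(P,0).round(4),'lo',np.percentile(P,3,axis=0).round(4),'hi',np.percentile(P,97,axis=0).round(4),'rect',np.round([*r[0],*r[1],r[2]],1))
                                                      ~~~~~~~~~~~~~^^^^^^^^^^^^
IndexError: index -1 is out of bounds for axis 0 with size 0
```

View pics/w4.png

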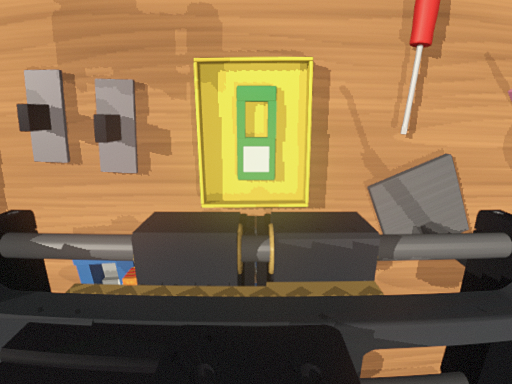

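move_arm --increments '[{"xyz": [-15,27,0],"roll": 0,"grip": 0},{"xyz": [-15,27,0],"roll": 0,"grip": 0},{"xyz": [0,0,36],"roll": 0,"grip": 0},{"xyz": [0,0,36],"roll": 0,"grip": 0},{"xyz": [0,0,36],"roll": 0,"grip": 0}]'

```text
time_s: 11.63
position: [0.5192, 0.18, 0.0777]
tcp_rot: [[-1.0, -0.006, -0.001], [-0.006, 1.0, -0.0], [0.001, -0.0, -1.0]]
force: [-0.3, -0.3, 0.3]
opening: 0.007
grasp_force: 0.0
```

move_arm --increments '[{"xyz": [0,0,0],"roll": 0,"grip": 0},{"xyz": [-15,0,0],"roll": 0,"grip": 0},{"xyz": [-15,0,0],"roll": 0,"grip": 0},{"xyz": [-15,0,0],"roll": 0,"grip": 0},{"xyz": [-15,0,0],"roll": 0,"grip": 0}]'

```text
time_s: 12.05
position: [0.5793, 0.1797, 0.0805]
tcp_rot: [[-1.0, -0.005, -0.003], [-0.005, 1.0, -0.0], [0.003, -0.0, -1.0]]
force: [-1.2, 1.1, 0.9]
opening: 0.008
grasp_force: 0.7
```

move_arm --increments '[{"xyz": [-8,0,0],"roll": 0,"grip": 0},{"xyz": [-8,0,0],"roll": 0,"grip": 0},{"xyz": [-4,0,0],"roll": 0,"grip": 0},{"xyz": [0,0,0],"roll": 0,"grip": 0}]'

```text
time_s: 12.38
position: [0.6002, 0.1798, 0.0803]
tcp_rot: [[-1.0, -0.005, 0.001], [-0.005, 1.0, -0.0], [-0.001, -0.0, -1.0]]
force: [-0.3, 1.3, -0.3]
opening: 0.007
grasp_force: 0.0
```

```bash
python3 - <<'E'
from h import *
to(.62,.18,.082,90)
rgb,d,T,W=look('scene'); H,S,V=hsv(rgb)
st('ball',box(W,((H<6)|(H>174))&(S>150),.5,.7,.15,.22,.06,.14))
E
```

```text
t 12.4 pos [0.6002 0.1798 0.0803] yaw 90.3 j6 -84.0 open mm 0.6 gf 0.0 F [-0.3  1.3 -0.3] -> shift(after roll) [-19.8   0.2  -1.7] roll 0.005
ball 64 med [0.6296 0.1798 0.1017] lo [0.6104 0.1715 0.0922] hi [0.6379 0.1912 0.1095] rect [624.2 181.6  28.4  22.2   9.1]
```

move_arm --increments '[{"xyz": [-5,0,0],"roll": 0,"grip": 0},{"xyz": [-5,0,0],"roll": 0,"grip": 0},{"xyz": [-4,0,0],"roll": 0,"grip": 0},{"xyz": [0,0,0],"roll": 0,"grip": 0},{"xyz": [0,0,0],"roll": 0,"grip": 0}]'

```text
time_s: 12.85
position: [0.6118, 0.1799, 0.0798]
tcp_rot: [[-1.0, -0.005, -0.005], [-0.005, 1.0, -0.0], [0.005, -0.0, -1.0]]
force: [-5.5, -0.8, 2.8]
opening: 0.006
grasp_force: 2.4
```

move_arm --increments '[{"xyz": [-3,0,0],"roll": 0,"grip": 0},{"xyz": [0,0,0],"roll": 0,"grip": 0},{"xyz": [0,0,0],"roll": 0,"grip": 0}]'

```text
time_s: 13.1
position: [0.612, 0.1799, 0.0797]
tcp_rot: [[-1.0, -0.006, -0.01], [-0.006, 1.0, -0.001], [0.01, -0.001, -1.0]]
force: [-10.0, 0.3, 5.4]
opening: 0.001
grasp_force: 4.7
```

move_arm --increments '[{"xyz": [-3,0,0],"roll": 0,"grip": 0},{"xyz": [0,0,0],"roll": 0,"grip": 0},{"xyz": [0,0,0],"roll": 0,"grip": 0}]'

```text
time_s: 13.35
position: [0.6122, 0.18, 0.0796]
tcp_rot: [[-1.0, -0.006, -0.016], [-0.006, 1.0, -0.001], [0.016, -0.001, -1.0]]
force: [-12.9, 0.1, 9.0]
opening: 0.003
grasp_force: 7.0
```

move_arm --increments '[{"xyz": [20,0,0],"roll": 0,"grip": 0},{"xyz": [5,0,-35],"roll": 0,"grip": 0},{"xyz": [0,0,-40],"roll": 0,"grip": 0},{"xyz": [0,0,-40],"roll": 0.124,"grip": 0},{"xyz": [0,0,-40],"roll": 0.124,"grip": 0}]'

```text
time_s: 13.77
position: [0.5956, 0.1797, 0.2371]
tcp_rot: [[-0.969, 0.246, 0.003], [0.246, 0.969, -0.0], [-0.003, 0.001, -1.0]]
force: [0.7, -0.2, -0.2]
opening: 0.009
grasp_force: 0.0
```

move_arm --increments '[{"xyz": [0,0,-10],"roll": 0.124,"grip": 100},{"xyz": [0,0,0],"roll": 0.124,"grip": 100},{"xyz": [0,0,0],"roll": 0.124,"grip": 100},{"xyz": [0,0,0],"roll": 0.124,"grip": 100},{"xyz": [0,0,0],"roll": 0.124,"grip": 100}]'

```text
time_s: 14.18
position: [0.596, 0.1797, 0.2459]
tcp_rot: [[-0.646, 0.764, 0.004], [0.764, 0.646, 0.0], [-0.002, 0.003, -1.0]]
force: [0.2, 0.1, -0.2]
opening: 0.298
grasp_force: 0.0
```

move_arm --increments '[{"xyz": [0,0,0],"roll": 0.124,"grip": 100},{"xyz": [0,0,0],"roll": 0.124,"grip": 100},{"xyz": [0,0,0],"roll": 0.124,"grip": 100},{"xyz": [0,0,0],"roll": 0.124,"grip": 100},{"xyz": [0,0,0],"roll": 0.124,"grip": 100}]'

```text
time_s: 14.6
position: [0.596, 0.1798, 0.2456]
tcp_rot: [[-0.082, 0.997, 0.003], [0.997, 0.082, -0.0], [-0.0, 0.003, -1.0]]
force: [-0.7, -1.4, -0.1]
opening: 0.681
grasp_force: 0.0
```

move_arm --increments '[{"xyz": [-32,3,0],"roll": 0,"grip": 100},{"xyz": [-32,3,0],"roll": 0,"grip": 100},{"xyz": [-32,3,0],"roll": 0,"grip": 100},{"xyz": [-28,0,0],"roll": 0,"grip": 100},{"xyz": [0,0,0],"roll": 0,"grip": 100}]'

```text
time_s: 15.02
position: [0.6169, 0.0514, 0.2456]
tcp_rot: [[-0.083, 0.997, 0.004], [0.997, 0.083, -0.004], [-0.004, 0.004, -1.0]]
force: [0.5, 0.3, -0.2]
opening: 0.983
grasp_force: 0.0
```

```bash
python3 - <<'E'
from h import *
to(.612,.056,.25,4.8)
rgb,d,T,W=look('wrist'); save(rgb,'w5.png'); np.savez('w5.npz',rgb=rgb,W=W)
H,S,V=hsv(rgb)
st('ball',box(W,((H<6)|(H>174))&(S>150),.5,.7,.15,.22,.06,.14))
st('top',box(W,(H>=0),.5,.75,-.15,.16,.035,.042))
st('blue',box(W,(H>95)&(H<120)&(S>110),.5,.75,-.15,.16,.033,.043))
for y in (-.001,.056,.114):
    st('cart',box(W,H>=0,.57,.66,y-.026,y+.026,.086,.1))
    st('tabs',box(W,(H>5)&(H<20)&(S>150),.57,.66,y-.026,y+.026,.045,.1))
E
```

```text
t 15.0 pos [0.6169 0.0514 0.2456] yaw 4.8 j6 -10.0 open mm 85.6 gf 0.0 F [ 0.5  0.3 -0.2] -> shift(after roll) [ 5.  -4.5 -4.4] roll -0.001
ball 498 med [0.6335 0.1812 0.1019] lo [0.6235 0.1717 0.0953] hi [0.6446 0.1924 0.1054] rect [634.1 182.6  24.2  24.   70.1]
top 4541 med [0.6096 0.068  0.038 ] lo [ 0.5707 -0.0959  0.0365] hi [0.6472 0.1421 0.0394] rect [611.1  22.2  70.3 250.8   5.4]
blue 2373 med [0.6073 0.082  0.0379] lo [ 0.5701 -0.0962  0.0365] hi [0.6475 0.1426 0.0394] rect [610.5  22.6  67.8 247.6   5.3]
cart 550 med [ 0.6139 -0.0043  0.0919] lo [ 0.6017 -0.0191  0.0894] hi [0.626  0.0097 0.0933] rect [613.7  -5.2  25.3  30.7   5. ]
tabs 274 med [ 0.6003 -0.0027  0.0816] lo [ 0.5923 -0.016   0.0601] hi [0.6345 0.0055 0.0831] rect [613.6  -5.9  43.   20.4   5.6]
cart 688 med [0.6087 0.0515 0.0919] lo [0.5964 0.0351 0.0896] hi [0.621  0.0672 0.0933] rect [608.4  50.7  26.   34.    5. ]
tabs 296 med [0.6203 0.0529 0.0817] lo [0.5864 0.0411 0.0653] hi [0.6293 0.0632 0.0848] rect [607.6  51.9  43.9  21.8   5.4]
cart 747 med [0.6029 0.1089 0.0919] lo [0.5905 0.0927 0.0904] hi [0.615  0.1245 0.0933] rect [602.6 108.5  25.2  33.2   4.8]
tabs 265 med [0.5892 0.1091 0.082 ] lo [0.5818 0.0986 0.0806] hi [0.6241 0.1194 0.0835] rect [602.9 108.9  42.8  19.9   4.8]
```

View pics/w5.png

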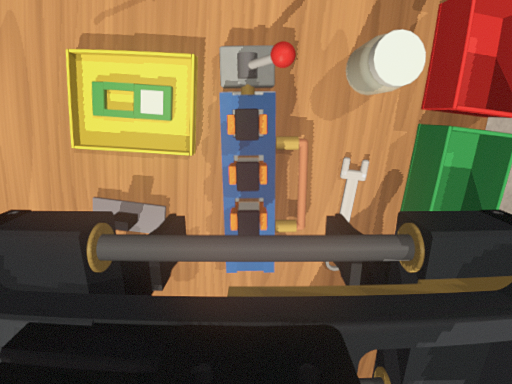

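move_arm --increments '[{"xyz": [1.5,-8,0],"roll": -0.003,"grip": 66},{"xyz": [0,0,35],"roll": 0,"grip": 66},{"xyz": [0,0,35],"roll": 0,"grip": 66},{"xyz": [0,0,35],"roll": 0,"grip": 66},{"xyz": [0,0,35],"roll": 0,"grip": 66}]'

```text
time_s: 15.48
position: [0.6062, 0.0596, 0.1045]
tcp_rot: [[-0.093, 0.996, 0.002], [0.996, 0.093, 0.0], [-0.0, 0.002, -1.0]]
force: [0.7, 0.5, -0.6]
opening: 0.715
grasp_force: 0.0
```

move_arm --increments '[{"xyz": [0,0,25],"roll": 0,"grip": 66},{"xyz": [0,0,20],"roll": 0,"grip": 66},{"xyz": [0,0,11],"roll": 0,"grip": 66},{"xyz": [0,0,0],"roll": 0,"grip": 66},{"xyz": [0,0,0],"roll": 0,"grip": 66}]'

```text
time_s: 15.9
position: [0.6064, 0.0588, 0.0493]
tcp_rot: [[-0.092, 0.996, 0.0], [0.996, 0.092, 0.0], [0.0, 0.0, -1.0]]
force: [-0.1, 0.9, 0.2]
opening: 0.657
grasp_force: 0.0
```

move_arm --increments '[{"xyz": [0,0,0],"roll": 0,"grip": 0},{"xyz": [0,0,0],"roll": 0,"grip": 0},{"xyz": [0,0,0],"roll": 0,"grip": 0},{"xyz": [0,0,0],"roll": 0,"grip": 0},{"xyz": [0,0,0],"roll": 0,"grip": 0}]'

```text
time_s: 16.32
position: [0.6076, 0.0579, 0.0506]
tcp_rot: [[-0.091, 0.996, 0.003], [0.996, 0.091, -0.0], [-0.0, 0.003, -1.0]]
force: [-0.1, -0.2, 6.4]
opening: 0.369
grasp_force: 6.8
```

move_arm --increments '[{"xyz": [0,0,0],"roll": 0,"grip": 0},{"xyz": [0,0,0],"roll": 0,"grip": 0},{"xyz": [0,0,0],"roll": 0,"grip": 0},{"xyz": [0,0,0],"roll": 0,"grip": 0},{"xyz": [0,0,0],"roll": 0,"grip": 0}]'

```text
time_s: 16.73
position: [0.6078, 0.058, 0.051]
tcp_rot: [[-0.091, 0.996, 0.004], [0.996, 0.091, 0.0], [-0.0, 0.004, -1.0]]
force: [-0.7, 1.2, 8.5]
opening: 0.327
grasp_force: 30.0
```

move_arm --increments '[{"xyz": [0,0,0],"roll": 0,"grip": 0},{"xyz": [0,0,0],"roll": 0,"grip": 0},{"xyz": [0,0,-4],"roll": 0,"grip": 0},{"xyz": [0,0,-4],"roll": 0,"grip": 0},{"xyz": [0,0,0],"roll": 0,"grip": 0}]'

```text
time_s: 17.15
position: [0.6066, 0.0578, 0.0576]
tcp_rot: [[-0.091, 0.996, 0.001], [0.996, 0.091, -0.0], [-0.0, 0.001, -1.0]]
force: [0.2, 0.1, -0.9]
opening: 0.323
grasp_force: 30.0
```

```bash
python3 - <<'E'
from h import *
to(.608,.058,.11,5)
for c in ['scene','side']:
    rgb,d,T,W=look(c);H,S,V=hsv(rgb)
    for y in (-.003,.055,.112):
        P=box(W,(H>5)&(H<20)&(S>150),.57,.66,y-.026,y+.026,.045,.13)
        if len(P)>3: st(c+' tabs',P)
E
```

```text
t 17.1 pos [0.6066 0.0578 0.0576] yaw 5.2 j6 -10.0 open mm 28.1 gf 30.0 F [ 0.2  0.1 -0.9] -> shift(after roll) [  0.    1.4 -52.4] roll 0.004
scene tabs 75 med [ 0.6339 -0.0046  0.0732] lo [ 0.6022 -0.0191  0.0458] hi [0.6389 0.0104 0.09  ] rect [616.5  -5.7  33.5  46.9  82.8]
scene tabs 7 med [0.6146 0.0376 0.052 ] lo [0.5924 0.0356 0.0458] hi [0.6236 0.0387 0.1164] rect [607.1  37.   33.3   2.5   2.1]
side tabs 8 med [0.6262 0.003  0.0814] lo [ 0.598  -0.0029  0.0464] hi [0.637  0.0105 0.0908] rect [618.2   5.3  13.9  40.3  85.2]
side tabs 36 med [0.5874 0.1173 0.079 ] lo [0.5829 0.0996 0.0572] hi [0.626  0.1237 0.0924] rect [604.3 113.7  44.7  25.    6.7]
```

move_arm --increments '[{"xyz": [0,0,-15],"roll": 0,"grip": 0},{"xyz": [0,0,-30],"roll": 0,"grip": 0},{"xyz": [0,0,-35],"roll": 0,"grip": 0},{"xyz": [0,0,-35],"roll": 0,"grip": 0},{"xyz": [0,0,-20],"roll": 0,"grip": 0}]'

```text
time_s: 17.67
position: [0.6076, 0.0578, 0.1953]
tcp_rot: [[-0.091, 0.996, 0.004], [0.996, 0.091, -0.0], [-0.001, 0.004, -1.0]]
force: [1.2, 0.0, -0.6]
opening: 0.328
grasp_force: 30.0
```

move_arm --increments '[{"xyz": [-30,-20,0],"roll": 0,"grip": 0},{"xyz": [-34,-20,0],"roll": 0,"grip": 0},{"xyz": [-34,-20,0],"roll": 0,"grip": 0},{"xyz": [-36,-20,0],"roll": 0,"grip": 0},{"xyz": [-36,-20,0],"roll": 0,"grip": 0}]'

```text
time_s: 18.08
position: [0.5207, -0.1214, 0.1917]
tcp_rot: [[-0.092, 0.996, -0.001], [0.996, 0.092, 0.0], [0.001, -0.001, -1.0]]
force: [0.6, -0.7, -2.7]
opening: 0.326
grasp_force: 30.0
```

move_arm --increments '[{"xyz": [-36,-20,0],"roll": 0,"grip": 0},{"xyz": [-36,0,0],"roll": 0,"grip": 0},{"xyz": [-36,0,0],"roll": 0,"grip": 0},{"xyz": [-36,0,0],"roll": 0,"grip": 0},{"xyz": [-36,0,0],"roll": 0,"grip": 0}]'

```text
time_s: 18.5
position: [0.5178, -0.303, 0.1915]
tcp_rot: [[-0.09, 0.996, -0.001], [0.996, 0.09, 0.001], [0.001, -0.001, -1.0]]
force: [0.4, 0.5, -1.7]
opening: 0.323
grasp_force: 30.0
```

move_arm --increments '[{"xyz": [-36,0,0],"roll": 0,"grip": 0},{"xyz": [-36,0,0],"roll": 0.1,"grip": 0},{"xyz": [0,0,0],"roll": 0.1,"grip": 0},{"xyz": [0,0,0],"roll": 0,"grip": 0},{"xyz": [0,0,0],"roll": 0,"grip": 0}]'

```text
time_s: 18.92
position: [0.5243, -0.3725, 0.1909]
tcp_rot: [[0.107, 0.994, -0.002], [0.994, -0.107, 0.003], [0.002, -0.002, -1.0]]
force: [-0.7, 0.2, -2.4]
opening: 0.321
grasp_force: 30.0
```

```bash
cat > tray.py <<'E'
from h import *
D={}
for c in ['scene','side','wrist']:
    rgb,d,T,W=look(c);H,S,V=hsv(rgb); D[c]=rgb
    st(c+' tray',box(W,S<80,.4,.68,-.46,-.22,.032,.045)); P=box(W,(H>5)&(H<20)&(S>150),.4,.65,-.48,-.2,.05,.25)
    if len(P)>5: st(c+' tabs',P)
E
python3 - <<'E'
from tray import *
to(.526,-.382,.052,-6.5)
save(D['wrist'],'w6.png')
E
```

```text
scene tray 468 med [ 0.5512 -0.3492  0.0374] lo [ 0.4341 -0.4178  0.0324] hi [ 0.629  -0.262   0.0409] rect [ 531.4 -341.1  152.6  193.5   84.7]
scene tabs 88 med [ 0.5369 -0.373   0.1792] lo [ 0.5074 -0.3955  0.1569] hi [ 0.5471 -0.357   0.203 ] rect [ 532.1 -367.4   33.6   50.9   38.3]
side tray 220 med [ 0.5299 -0.3202  0.0385] lo [ 0.4338 -0.4181  0.0326] hi [ 0.6275 -0.2577  0.0439] rect [ 530.7 -339.8  161.5  192.1   84.5]
wrist tray 3008 med [ 0.5385 -0.3122  0.0394] lo [ 0.4319 -0.4175  0.0328] hi [ 0.6249 -0.261   0.0411] rect [ 528.1 -340.6  150.3  190.4   84.3]
wrist tabs 182 med [ 0.5358 -0.38    0.2226] lo [ 0.5079 -0.3901  0.1678] hi [ 0.5396 -0.364   0.2357] rect [ 522.2 -375.8   27.8   34.6   83.2]
t 19.1 pos [ 0.5249 -0.3715  0.1917] yaw -6.1 j6 -39.0 open mm 28.5 gf 30.0 F [ 0.1 -0.2 -1.1] -> shift(after roll) [-10.3   2.2 139.7] roll 0.007
```

View pics/w6.png

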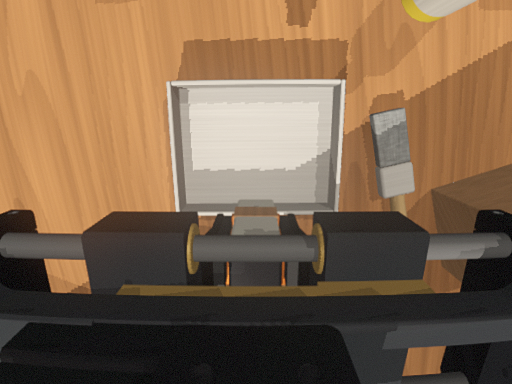

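move_arm --increments '[{"xyz": [-5,2,30],"roll": 0,"grip": 0},{"xyz": [0,0,35],"roll": 0,"grip": 0},{"xyz": [0,0,35],"roll": 0,"grip": 0},{"xyz": [0,0,30],"roll": 0,"grip": 0},{"xyz": [0,0,10],"roll": 0,"grip": 0}]'

```text
time_s: 19.48
position: [0.5243, -0.3746, 0.0476]
tcp_rot: [[0.106, 0.994, -0.006], [0.994, -0.106, 0.007], [0.006, -0.007, -1.0]]
force: [-0.6, 0.5, -1.8]
opening: 0.324
grasp_force: 30.0
```

move_arm --increments '[{"xyz": [0,0,0],"roll": 0,"grip": 0},{"xyz": [0,0,2],"roll": 0,"grip": 0},{"xyz": [0,0,2],"roll": 0,"grip": 0},{"xyz": [0,0,0],"roll": 0,"grip": 0},{"xyz": [0,0,0],"roll": 0,"grip": 0}]'

```text
time_s: 19.9
position: [0.5276, -0.3792, 0.0499]
tcp_rot: [[0.108, 0.994, 0.002], [0.994, -0.108, -0.002], [-0.002, 0.003, -1.0]]
force: [-0.2, -0.8, -1.6]
opening: 0.322
grasp_force: 30.0
```

move_arm --increments '[{"xyz": [0,0,2],"roll": 0,"grip": 0},{"xyz": [0,0,0],"roll": 0,"grip": 0},{"xyz": [0,0,0],"roll": 0,"grip": 0}]'

```text
time_s: 20.15
position: [0.5267, -0.3785, 0.0465]
tcp_rot: [[0.109, 0.994, 0.0], [0.994, -0.109, -0.0], [-0.0, 0.0, -1.0]]
force: [0.1, 0.2, -1.4]
opening: 0.323
grasp_force: 30.0
```

move_arm --increments '[{"xyz": [0,0,2],"roll": 0,"grip": 0},{"xyz": [0,0,0],"roll": 0,"grip": 0},{"xyz": [0,0,0],"roll": 0,"grip": 0}]'

```text
time_s: 20.4
position: [0.5269, -0.3786, 0.0441]
tcp_rot: [[0.109, 0.994, 0.0], [0.994, -0.109, -0.0], [-0.0, 0.0, -1.0]]
force: [0.5, -0.8, -0.4]
opening: 0.325
grasp_force: 30.0
```

move_arm --increments '[{"xyz": [0,0,1.5],"roll": 0,"grip": 0},{"xyz": [0,0,0],"roll": 0,"grip": 0},{"xyz": [0,0,0],"roll": 0,"grip": 0}]'

```text
time_s: 20.65
position: [0.527, -0.3787, 0.044]
tcp_rot: [[0.109, 0.994, 0.001], [0.994, -0.109, -0.001], [-0.001, 0.001, -1.0]]
force: [-0.8, 1.9, 6.8]
opening: 0.323
grasp_force: 30.0
```

move_arm --increments '[{"xyz": [0,0,-1],"roll": 0,"grip": 66},{"xyz": [0,0,0],"roll": 0,"grip": 66},{"xyz": [0,0,0],"roll": 0,"grip": 66},{"xyz": [0,0,0],"roll": 0,"grip": 66},{"xyz": [0,0,0],"roll": 0,"grip": 66}]'

```text
time_s: 21.07
position: [0.5266, -0.3784, 0.0433]
tcp_rot: [[0.109, 0.994, -0.0], [0.994, -0.109, 0.0], [0.0, -0.0, -1.0]]
force: [0.7, 1.0, -0.5]
opening: 0.61
grasp_force: 0.0
```

move_arm --increments '[{"xyz": [0,0,-15],"roll": 0,"grip": 66},{"xyz": [0,0,-30],"roll": 0,"grip": 66},{"xyz": [0,0,-35],"roll": 0,"grip": 66},{"xyz": [0,0,-35],"roll": 0,"grip": 66},{"xyz": [0,0,-30],"roll": 0,"grip": 66}]'

```text
time_s: 21.48
position: [0.5268, -0.3786, 0.1905]
tcp_rot: [[0.109, 0.994, 0.001], [0.994, -0.109, -0.001], [-0.001, 0.001, -1.0]]
force: [-0.3, -1.0, 0.2]
opening: 0.661
grasp_force: 0.0
```

move_arm --increments '[{"xyz": [38,4.5,0],"roll": 0,"grip": 66},{"xyz": [38,4.5,0],"roll": 0,"grip": 66},{"xyz": [38,4.5,0],"roll": 0,"grip": 66},{"xyz": [38,4.5,0],"roll": 0,"grip": 66},{"xyz": [38,4.5,0],"roll": 0,"grip": 66}]'

```text
time_s: 21.9
position: [0.5697, -0.1904, 0.1885]
tcp_rot: [[0.11, 0.994, -0.0], [0.994, -0.11, 0.0], [0.0, -0.0, -1.0]]
force: [0.1, 0.1, -0.3]
opening: 0.661
grasp_force: 0.0
```

move_arm --increments '[{"xyz": [38,4.5,0],"roll": 0,"grip": 66},{"xyz": [38,4.5,0],"roll": 0,"grip": 66},{"xyz": [38,4.5,0],"roll": 0,"grip": 66},{"xyz": [38,4.5,0],"roll": 0,"grip": 66},{"xyz": [38,4.5,0],"roll": -0.1,"grip": 66}]'

```text
time_s: 22.32
position: [0.6128, -0.0037, 0.1884]
tcp_rot: [[0.008, 1.0, -0.0], [1.0, -0.008, 0.0], [0.0, -0.0, -1.0]]
force: [0.6, -0.7, -0.2]
opening: 0.66
grasp_force: 0.0
```

move_arm --increments '[{"xyz": [0,0,0],"roll": -0.096,"grip": 66},{"xyz": [0,0,0],"roll": 0,"grip": 66},{"xyz": [0,0,0],"roll": 0,"grip": 66},{"xyz": [0,0,0],"roll": 0,"grip": 66}]'

```text
time_s: 22.65
position: [0.6126, -0.0065, 0.1884]
tcp_rot: [[-0.084, 0.996, -0.0], [0.996, 0.084, -0.0], [-0.0, -0.0, -1.0]]
force: [0.8, -0.2, -1.4]
opening: 0.66
grasp_force: 0.0
```

```bash
cat > cart.py <<'E'
from h import *
for c in ['wrist','scene']:
  rgb,d,T,W=look(c);H,S,V=hsv(rgb)
  for y in (-.005,.110):
    P=box(W,H>=0,.57,.66,y-.026,y+.026,.086,.1)
    if len(P)>20: st(c+' cart',P)
  P=box(W,(H>5)&(H<20)&(S>150),.4,.65,-.48,-.2,.02,.25)
  if len(P)>5: st(c+' traytabs',P)
E
python3 - <<'E'
from cart import *
to(.6135,-.004,.05,5)
E
```

```text
wrist cart 953 med [ 0.6136 -0.0057  0.092 ] lo [ 0.6015 -0.0223  0.0902] hi [0.6257 0.0096 0.0932] rect [613.4  -6.6  25.3  33.5   5.5]
wrist cart 1249 med [0.6026 0.108  0.0919] lo [0.5905 0.0922 0.0901] hi [0.6146 0.1238 0.0934] rect [602.4 108.4  25.1  34.3   5.4]
scene cart 95 med [ 0.6171 -0.0061  0.0901] lo [ 0.6032 -0.0214  0.0864] hi [0.6293 0.0102 0.0931] rect [616.8  -4.5  27.   34.7   9.5]
scene cart 89 med [0.6064 0.1097 0.0898] lo [0.5922 0.0941 0.0867] hi [0.6172 0.1252 0.0926] rect [605.1 109.7  27.3  34.6   4.8]
scene traytabs 118 med [ 0.5442 -0.3832  0.0413] lo [ 0.523  -0.4019  0.0218] hi [ 0.5506 -0.3675  0.0826] rect [ 532.8 -388.4   43.3   36.    81.2]
t 22.8 pos [ 0.6126 -0.007   0.1885] yaw 4.8 j6 -16.0 open mm 57.5 gf 0.0 F [ 0.4  0.2 -0.5] -> shift(after roll) [  2.9   1.1 138.5] roll -0.004
```

move_arm --increments '[{"xyz": [1,1.5,30],"roll": 0,"grip": 66},{"xyz": [0,0,35],"roll": 0,"grip": 66},{"xyz": [0,0,35],"roll": 0,"grip": 66},{"xyz": [0,0,25],"roll": 0,"grip": 66},{"xyz": [0,0,13],"roll": 0,"grip": 66}]'

```text
time_s: 23.17
position: [0.6118, -0.0054, 0.0472]
tcp_rot: [[-0.084, 0.996, -0.006], [0.996, 0.084, 0.001], [0.001, -0.006, -1.0]]
force: [-0.5, 0.2, -0.3]
opening: 0.655
grasp_force: 0.0
```

move_arm --increments '[{"xyz": [0,0,0],"roll": 0,"grip": 66},{"xyz": [0,0,0],"roll": 0,"grip": 66},{"xyz": [0,0,0],"roll": 0,"grip": 0},{"xyz": [0,0,0],"roll": 0,"grip": 0},{"xyz": [0,0,0],"roll": 0,"grip": 0}]'

```text
time_s: 23.58
position: [0.6153, -0.0047, 0.0524]
tcp_rot: [[-0.087, 0.996, 0.003], [0.996, 0.087, -0.001], [-0.001, 0.003, -1.0]]
force: [1.3, 0.0, 0.5]
opening: 0.514
grasp_force: 0.2
```

move_arm --increments '[{"xyz": [0,0,0],"roll": 0,"grip": 0},{"xyz": [0,0,0],"roll": 0,"grip": 0},{"xyz": [0,0,0],"roll": 0,"grip": 0},{"xyz": [0,0,0],"roll": 0,"grip": 0},{"xyz": [0,0,0],"roll": 0,"grip": 0}]'

```text
time_s: 24.0
position: [0.6146, -0.0046, 0.0523]
tcp_rot: [[-0.087, 0.996, 0.001], [0.996, 0.087, -0.001], [-0.001, 0.001, -1.0]]
force: [-1.5, -1.1, 8.3]
opening: 0.329
grasp_force: 30.0
```

move_arm --increments '[{"xyz": [0,0,0],"roll": 0,"grip": 0},{"xyz": [0,0,0],"roll": 0,"grip": 0},{"xyz": [0,0,-4],"roll": 0,"grip": 0},{"xyz": [0,0,-4],"roll": 0,"grip": 0},{"xyz": [0,0,0],"roll": 0,"grip": 0}]'

```text
time_s: 24.42
position: [0.6146, -0.0044, 0.0592]
tcp_rot: [[-0.087, 0.996, 0.001], [0.996, 0.087, -0.0], [-0.0, 0.001, -1.0]]
force: [0.6, -0.2, -1.6]
opening: 0.327
grasp_force: 30.0
```

move_arm --increments '[{"xyz": [0,0,-15],"roll": 0,"grip": 0},{"xyz": [0,0,-30],"roll": 0,"grip": 0},{"xyz": [0,0,-35],"roll": 0,"grip": 0},{"xyz": [0,0,-35],"roll": 0,"grip": 0},{"xyz": [0,0,-20],"roll": 0,"grip": 0}]'

```text
time_s: 24.83
position: [0.6157, -0.0045, 0.1971]
tcp_rot: [[-0.087, 0.996, 0.005], [0.996, 0.087, -0.001], [-0.001, 0.005, -1.0]]
force: [0.7, -0.3, -1.1]
opening: 0.328
grasp_force: 30.0
```

move_arm --increments '[{"xyz": [-30,-20,0],"roll": 0,"grip": 0},{"xyz": [-36,-20,0],"roll": 0,"grip": 0},{"xyz": [-36,-20,0],"roll": 0,"grip": 0},{"xyz": [-36,-20,0],"roll": 0,"grip": 0},{"xyz": [-36,-20,0],"roll": 0,"grip": 0}]'

```text
time_s: 25.25
position: [0.5286, -0.1875, 0.1934]
tcp_rot: [[-0.088, 0.996, -0.0], [0.996, 0.088, 0.0], [0.0, -0.0, -1.0]]
force: [0.5, -0.7, 0.0]
opening: 0.331
grasp_force: 30.0
```

move_arm --increments '[{"xyz": [-36,-12,0],"roll": 0,"grip": 0},{"xyz": [-36,0,0],"roll": 0,"grip": 0},{"xyz": [-36,0,0],"roll": 0,"grip": 0},{"xyz": [-36,0,0],"roll": 0,"grip": 0},{"xyz": [-7,0,0],"roll": 0.1,"grip": 0}]'

```text
time_s: 25.67
position: [0.5313, -0.345, 0.1935]
tcp_rot: [[0.019, 1.0, 0.003], [1.0, -0.019, -0.005], [-0.005, 0.003, -1.0]]
force: [0.5, -1.0, -0.4]
opening: 0.332
grasp_force: 30.0
```

move_arm --increments '[{"xyz": [0,0,0],"roll": 0.1,"grip": 0},{"xyz": [0,0,0],"roll": 0,"grip": 0},{"xyz": [0,0,0],"roll": 0,"grip": 0},{"xyz": [0,0,0],"roll": 0,"grip": 0},{"xyz": [0,0,0],"roll": 0,"grip": 0}]'

```text
time_s: 26.08
position: [0.5308, -0.3371, 0.1935]
tcp_rot: [[0.11, 0.994, -0.0], [0.994, -0.11, 0.0], [0.0, -0.0, -1.0]]
force: [-0.0, -0.4, -1.0]
opening: 0.329
grasp_force: 30.0
```

```bash
python3 - <<'E'
from tray import *
to(.531,-.340,.052,-6.5)
E
```

```text
scene tray 454 med [ 0.5742 -0.3562  0.0374] lo [ 0.4427 -0.4363  0.0326] hi [ 0.6377 -0.2792  0.0414] rect [ 539.3 -358.4  151.9  194.1   84.6]
scene tabs 131 med [ 0.5463 -0.3464  0.1656] lo [ 0.5198 -0.4163  0.0558] hi [ 0.559  -0.3204  0.1954] rect [ 538.3 -369.7   45.6  103.3    7.3]
side tray 206 med [ 0.5334 -0.3342  0.0385] lo [ 0.4408 -0.4374  0.0322] hi [ 0.6357 -0.2755  0.0438] rect [ 539.3 -356.2  159.7  190.8   84.1]
side tabs 17 med [ 0.5168 -0.3961  0.0751] lo [ 0.5141 -0.4095  0.0552] hi [ 0.5568 -0.357   0.1277] rect [ 536.9 -371.7   76.9   43.9   87.4]
wrist tray 1753 med [ 0.5478 -0.2948  0.0395] lo [ 0.4447 -0.3769  0.0333] hi [ 0.6349 -0.2781  0.0412] rect [ 539.5 -331.6   96.3  190.3   84.2]
wrist tabs 97 med [ 0.5159 -0.3434  0.2236] lo [ 0.5143 -0.3502  0.1692] hi [ 0.544  -0.3317  0.2332] rect [ 529.  -340.5   18.7   30.8   85.6]
t 26.2 pos [ 0.531  -0.3374  0.1937] yaw -6.4 j6 -36.0 open mm 28.3 gf 30.0 F [-0.2 -0.6 -1.6] -> shift(after roll) [ -2.6   0.3 141.7] roll 0.002
```

move_arm --increments '[{"xyz": [-17,10,20],"roll": 0,"grip": 0},{"xyz": [0,0,35],"roll": 0,"grip": 0},{"xyz": [0,0,35],"roll": 0,"grip": 0},{"xyz": [0,0,35],"roll": 0,"grip": 0},{"xyz": [0,0,15],"roll": 0,"grip": 0}]'

```text
time_s: 26.65
position: [0.5366, -0.3537, 0.049]
tcp_rot: [[0.112, 0.994, -0.005], [0.994, -0.112, 0.005], [0.004, -0.006, -1.0]]
force: [-0.4, 1.0, -1.4]
opening: 0.325
grasp_force: 30.0
```

move_arm --increments '[{"xyz": [0,0,0],"roll": 0,"grip": 0},{"xyz": [0,0,2],"roll": 0,"grip": 0},{"xyz": [0,0,2],"roll": 0,"grip": 0},{"xyz": [0,0,0],"roll": 0,"grip": 0},{"xyz": [0,0,0],"roll": 0,"grip": 0}]'

```text
time_s: 27.07
position: [0.5398, -0.3567, 0.0514]
tcp_rot: [[0.113, 0.994, 0.002], [0.994, -0.113, -0.002], [-0.002, 0.003, -1.0]]
force: [-0.3, -0.7, -0.5]
opening: 0.33
grasp_force: 30.0
```

move_arm --increments '[{"xyz": [0,0,2],"roll": 0,"grip": 0},{"xyz": [0,0,0],"roll": 0,"grip": 0},{"xyz": [0,0,0],"roll": 0,"grip": 0}]'

```text
time_s: 27.32
position: [0.539, -0.3561, 0.0481]
tcp_rot: [[0.113, 0.994, 0.001], [0.994, -0.113, -0.0], [-0.0, 0.001, -1.0]]
force: [0.2, -0.2, -1.6]
opening: 0.325
grasp_force: 30.0
```

move_arm --increments '[{"xyz": [0,0,1.5],"roll": 0,"grip": 0},{"xyz": [0,0,0],"roll": 0,"grip": 0},{"xyz": [0,0,0],"roll": 0,"grip": 0}]'

```text
time_s: 27.57
position: [0.5388, -0.3559, 0.0459]
tcp_rot: [[0.113, 0.994, -0.0], [0.994, -0.113, 0.0], [0.0, -0.0, -1.0]]
force: [-0.2, -0.9, -1.3]
opening: 0.324
grasp_force: 30.0
```

move_arm --increments '[{"xyz": [0,0,0.5],"roll": 0,"grip": 0},{"xyz": [0,0,0],"roll": 0,"grip": 66},{"xyz": [0,0,0],"roll": 0,"grip": 66},{"xyz": [0,0,0],"roll": 0,"grip": 66},{"xyz": [0,0,0],"roll": 0,"grip": 66}]'

```text
time_s: 27.98
position: [0.5389, -0.356, 0.0456]
tcp_rot: [[0.113, 0.994, 0.0], [0.994, -0.113, -0.0], [-0.0, 0.0, -1.0]]
force: [1.4, -0.5, 0.3]
opening: 0.549
grasp_force: 0.0
```

move_arm --increments '[{"xyz": [0,0,-15],"roll": 0,"grip": 66},{"xyz": [0,0,-30],"roll": 0,"grip": 66},{"xyz": [0,0,-35],"roll": 0,"grip": 66},{"xyz": [0,0,-35],"roll": 0,"grip": 66},{"xyz": [0,0,-30],"roll": 0,"grip": 66}]'

```text
time_s: 28.4
position: [0.5392, -0.3563, 0.193]
tcp_rot: [[0.113, 0.994, 0.001], [0.994, -0.113, -0.001], [-0.001, 0.001, -1.0]]
force: [0.8, -1.2, -0.8]
opening: 0.661
grasp_force: 0.0
```

move_arm --increments '[{"xyz": [39,1,0],"roll": 0,"grip": 66},{"xyz": [39,1,0],"roll": 0,"grip": 66},{"xyz": [39,1,0],"roll": 0,"grip": 66},{"xyz": [39,1,0],"roll": 0,"grip": 66},{"xyz": [39,1,0],"roll": 0,"grip": 66}]'

```text
time_s: 28.82
position: [0.5658, -0.1612, 0.1911]
tcp_rot: [[0.113, 0.994, 0.001], [0.994, -0.113, -0.0], [-0.0, 0.001, -1.0]]
force: [0.6, -0.3, -0.3]
opening: 0.658
grasp_force: 0.0
```

move_arm --increments '[{"xyz": [39,1,0],"roll": 0,"grip": 66},{"xyz": [39,1,0],"roll": 0,"grip": 66},{"xyz": [39,1,0],"roll": 0,"grip": 66},{"xyz": [39,1,0],"roll": 0,"grip": 66},{"xyz": [39,1,0],"roll": 0,"grip": 66}]'

```text
time_s: 29.23
position: [0.5928, 0.0323, 0.191]
tcp_rot: [[0.113, 0.994, 0.001], [0.994, -0.113, -0.0], [-0.0, 0.001, -1.0]]
force: [0.4, -0.6, 0.1]
opening: 0.661
grasp_force: 0.0
```

move_arm --increments '[{"xyz": [39,1,0],"roll": 0,"grip": 66},{"xyz": [39,1,0],"roll": -0.1,"grip": 66},{"xyz": [0,0,0],"roll": -0.1,"grip": 66},{"xyz": [0,0,0],"roll": 0,"grip": 66},{"xyz": [0,0,0],"roll": 0,"grip": 66}]'

```text
time_s: 29.65
position: [0.6034, 0.108, 0.1906]
tcp_rot: [[-0.085, 0.996, 0.0], [0.996, 0.085, -0.001], [-0.001, 0.0, -1.0]]
force: [-0.5, 0.8, -0.0]
opening: 0.657
grasp_force: 0.0
```

move_arm --increments '[{"xyz": [0,0,0],"roll": 0,"grip": 66},{"xyz": [0,0,0],"roll": 0,"grip": 66}]'

```text
time_s: 29.82
position: [0.6035, 0.1063, 0.1906]
tcp_rot: [[-0.084, 0.997, -0.0], [0.997, 0.084, -0.0], [-0.0, -0.0, -1.0]]
force: [-0.2, 0.5, -0.4]
opening: 0.661
grasp_force: 0.0
```

```bash
python3 - <<'E'
from cart import *
to(.6035,.1095,.05,5)
E
```

```text
wrist cart 994 med [0.6031 0.1094 0.0918] lo [0.5907 0.0928 0.0892] hi [0.6154 0.125  0.0932] rect [603.1 108.6  26.   34.    4.8]
scene cart 86 med [0.6069 0.1106 0.0901] lo [0.5925 0.0946 0.0865] hi [0.6186 0.1258 0.0933] rect [605.  110.   33.7  28.9  89.6]
scene traytabs 236 med [ 0.5544 -0.385   0.0412] lo [ 0.5314 -0.418   0.0214] hi [ 0.5615 -0.3407  0.0809] rect [ 543.8 -385.3   90.4   39.6   84.4]
t 29.9 pos [0.6036 0.1064 0.1906] yaw 4.8 j6 -5.0 open mm 57.6 gf 0.0 F [-0.2 -0.  -0.1] -> shift(after roll) [  3.1   0.2 140.6] roll -0.003
```

move_arm --increments '[{"xyz": [3,0,30],"roll": 0,"grip": 66},{"xyz": [0,0,35],"roll": 0,"grip": 66},{"xyz": [0,0,35],"roll": 0,"grip": 66},{"xyz": [0,0,25],"roll": 0,"grip": 66},{"xyz": [0,0,14],"roll": 0,"grip": 66}]'

```text
time_s: 30.33
position: [0.6012, 0.1096, 0.0482]
tcp_rot: [[-0.085, 0.996, -0.005], [0.996, 0.085, -0.0], [0.0, -0.005, -1.0]]
force: [-0.3, -0.5, -1.0]
opening: 0.662
grasp_force: 0.0
```

move_arm --increments '[{"xyz": [0,0,0],"roll": 0,"grip": 66},{"xyz": [0,0,0],"roll": 0,"grip": 66},{"xyz": [0,0,0],"roll": 0,"grip": 0},{"xyz": [0,0,0],"roll": 0,"grip": 0},{"xyz": [0,0,0],"roll": 0,"grip": 0}]'

```text
time_s: 30.75
position: [0.6044, 0.1106, 0.0532]
tcp_rot: [[-0.087, 0.996, 0.003], [0.996, 0.087, 0.0], [-0.0, 0.003, -1.0]]
force: [0.0, 0.2, 0.0]
opening: 0.517
grasp_force: 0.3
```

move_arm --increments '[{"xyz": [0,0,0],"roll": 0,"grip": 0},{"xyz": [0,0,0],"roll": 0,"grip": 0},{"xyz": [0,0,0],"roll": 0,"grip": 0},{"xyz": [0,0,0],"roll": 0,"grip": 0},{"xyz": [0,0,0],"roll": 0,"grip": 0}]'

```text
time_s: 31.17
position: [0.6038, 0.1107, 0.0532]
tcp_rot: [[-0.087, 0.996, 0.002], [0.996, 0.087, -0.0], [-0.0, 0.002, -1.0]]
force: [-1.7, -0.6, 8.1]
opening: 0.327
grasp_force: 30.0
```

move_arm --increments '[{"xyz": [0,0,0],"roll": 0,"grip": 0},{"xyz": [0,0,0],"roll": 0,"grip": 0},{"xyz": [0,0,-4],"roll": 0,"grip": 0},{"xyz": [0,0,-4],"roll": 0,"grip": 0},{"xyz": [0,0,0],"roll": 0,"grip": 0}]'

```text
time_s: 31.58
position: [0.6037, 0.1108, 0.0603]
tcp_rot: [[-0.087, 0.996, 0.001], [0.996, 0.087, 0.0], [-0.0, 0.001, -1.0]]
force: [0.4, -0.0, -1.0]
opening: 0.324
grasp_force: 30.0
```

move_arm --increments '[{"xyz": [0,0,-15],"roll": 0,"grip": 0},{"xyz": [0,0,-30],"roll": 0,"grip": 0},{"xyz": [0,0,-35],"roll": 0,"grip": 0},{"xyz": [0,0,-35],"roll": 0,"grip": 0},{"xyz": [0,0,-20],"roll": 0,"grip": 0}]'

```text
time_s: 32.0
position: [0.6048, 0.1108, 0.1982]
tcp_rot: [[-0.087, 0.996, 0.005], [0.996, 0.087, 0.0], [-0.0, 0.005, -1.0]]
force: [1.3, -0.4, -0.9]
opening: 0.327
grasp_force: 30.0
```

move_arm --increments '[{"xyz": [-30,-20,0],"roll": 0,"grip": 0},{"xyz": [-36,-20,0],"roll": 0,"grip": 0},{"xyz": [-36,-20,0],"roll": 0,"grip": 0},{"xyz": [-36,-20,0],"roll": 0,"grip": 0},{"xyz": [-36,-18,0],"roll": 0,"grip": 0}]'

```text
time_s: 32.42
position: [0.5192, -0.0721, 0.1945]
tcp_rot: [[-0.088, 0.996, -0.001], [0.996, 0.088, 0.0], [0.0, -0.001, -1.0]]
force: [-0.2, -0.2, -1.5]
opening: 0.326
grasp_force: 30.0
```

move_arm --increments '[{"xyz": [-38,0,0],"roll": 0,"grip": 0},{"xyz": [-38,0,0],"roll": 0,"grip": 0},{"xyz": [-38,0,0],"roll": 0,"grip": 0},{"xyz": [-38,0,0],"roll": 0,"grip": 0},{"xyz": [-38,0,0],"roll": 0,"grip": 0}]'

```text
time_s: 32.83
position: [0.5368, -0.2621, 0.1943]
tcp_rot: [[-0.086, 0.996, -0.0], [0.996, 0.086, 0.001], [0.001, -0.0, -1.0]]
force: [0.6, -0.1, -0.8]
opening: 0.324
grasp_force: 30.0
```

move_arm --increments '[{"xyz": [-38,0,0],"roll": 0.1,"grip": 0},{"xyz": [-10,0,0],"roll": 0.09,"grip": 0},{"xyz": [0,0,0],"roll": 0,"grip": 0},{"xyz": [0,0,0],"roll": 0,"grip": 0},{"xyz": [0,0,0],"roll": 0,"grip": 0}]'

```text
time_s: 33.25
position: [0.5398, -0.3065, 0.194]
tcp_rot: [[0.1, 0.995, -0.002], [0.995, -0.1, 0.002], [0.002, -0.002, -1.0]]
force: [0.4, 0.3, -1.6]
opening: 0.326
grasp_force: 30.0
```

move_arm --increments '[{"xyz": [0,0,0],"roll": 0,"grip": 0},{"xyz": [0,0,0],"roll": 0,"grip": 0}]'

```text
time_s: 33.42
position: [0.5405, -0.3065, 0.1946]
tcp_rot: [[0.1, 0.995, -0.001], [0.995, -0.1, 0.001], [0.001, -0.001, -1.0]]
force: [-0.2, 0.0, -1.2]
opening: 0.327
grasp_force: 30.0
```

```bash
python3 - <<'E'
from tray import *
to(.543,-.3145,.054,-5.8)
save(cv2.resize(D['scene'][170:270,70:190],None,fx=5,fy=5,interpolation=cv2.INTER_CUBIC),'s7.png')
E
```

```text
scene tray 449 med [ 0.5813 -0.3514  0.0372] lo [ 0.4426 -0.4363  0.0324] hi [ 0.6376 -0.2794  0.0416] rect [ 539.3 -358.2  151.   193.7   84.4]
scene tabs 159 med [ 0.5553 -0.3513  0.0758] lo [ 0.526  -0.4149  0.0548] hi [ 0.5613 -0.2911  0.1907] rect [ 543.7 -355.3  130.3   44.2   89.9]
side tray 199 med [ 0.5332 -0.325   0.0382] lo [ 0.4417 -0.4361  0.0326] hi [ 0.6354 -0.276   0.0441] rect [ 539.2 -357.1  161.2  192.1   84.7]
side tabs 34 med [ 0.5194 -0.3656  0.0701] lo [ 0.5145 -0.4081  0.0518] hi [ 0.5571 -0.3098  0.1658] rect [ 538.2 -359.5  107.    42.9   86.9]
wrist tray 1418 med [ 0.544  -0.2914  0.0395] lo [ 0.4473 -0.3495  0.0338] hi [ 0.6349 -0.2775  0.0411] rect [ 536.7 -357.9  148.4  190.7   84.3]
wrist tabs 86 med [ 0.5258 -0.3133  0.2239] lo [ 0.5243 -0.3194  0.1694] hi [ 0.5539 -0.3022  0.2339] rect [ 539.  -310.5   17.1   30.5   85.7]
t 33.6 pos [ 0.5407 -0.3073  0.1948] yaw -5.8 j6 -34.0 open mm 28.3 gf 30.0 F [-0.4 -0.4 -1.1] -> shift(after roll) [ -7.    3.1 140.8] roll -0.0
```

View pics/s7.png

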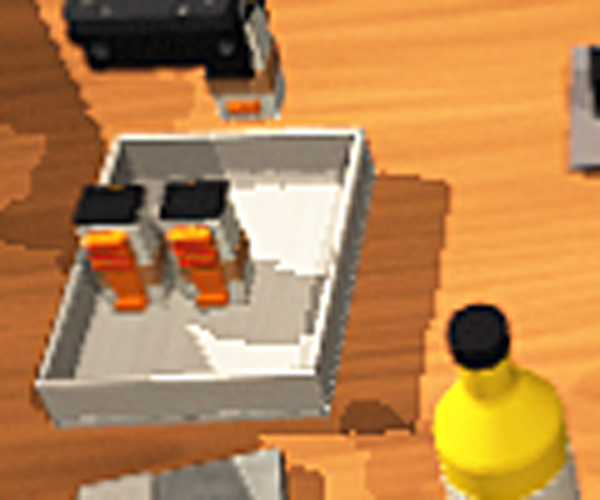

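move_arm --increments '[{"xyz": [-6.5,3,20],"roll": 0,"grip": 0},{"xyz": [0,0,35],"roll": 0,"grip": 0},{"xyz": [0,0,35],"roll": 0,"grip": 0},{"xyz": [0,0,35],"roll": 0,"grip": 0},{"xyz": [0,0,15],"roll": 0,"grip": 0}]'

```text
time_s: 33.98
position: [0.5406, -0.3128, 0.0503]
tcp_rot: [[0.102, 0.995, -0.005], [0.995, -0.102, 0.005], [0.004, -0.006, -1.0]]
force: [-1.0, -0.8, -0.4]
opening: 0.327
grasp_force: 30.0
```

move_arm --increments '[{"xyz": [0,0,0],"roll": 0,"grip": 0},{"xyz": [0,0,2],"roll": 0,"grip": 0},{"xyz": [0,0,2],"roll": 0,"grip": 0},{"xyz": [0,0,2],"roll": 0,"grip": 0},{"xyz": [0,0,0],"roll": 0,"grip": 0}]'

```text
time_s: 34.4
position: [0.5436, -0.3157, 0.0499]
tcp_rot: [[0.103, 0.995, 0.002], [0.995, -0.103, -0.002], [-0.002, 0.002, -1.0]]
force: [0.3, 0.0, -0.5]
opening: 0.328
grasp_force: 30.0
```

move_arm --increments '[{"xyz": [0,0,1],"roll": 0,"grip": 0},{"xyz": [0,0,0],"roll": 0,"grip": 0},{"xyz": [0,0,0],"roll": 0,"grip": 0}]'

```text
time_s: 34.65
position: [0.543, -0.3153, 0.0482]
tcp_rot: [[0.103, 0.995, 0.001], [0.995, -0.103, -0.001], [-0.001, 0.001, -1.0]]
force: [-0.5, 0.1, -0.2]
opening: 0.325
grasp_force: 30.0
```

move_arm --increments '[{"xyz": [0,0,1],"roll": 0,"grip": 0},{"xyz": [0,0,0],"roll": 0,"grip": 0},{"xyz": [0,0,0],"roll": 0,"grip": 0}]'

```text
time_s: 34.9
position: [0.5427, -0.315, 0.0465]
tcp_rot: [[0.103, 0.995, -0.0], [0.995, -0.103, 0.0], [0.0, -0.0, -1.0]]
force: [0.7, -0.2, -1.5]
opening: 0.327
grasp_force: 30.0
```

move_arm --increments '[{"xyz": [0,0,0.5],"roll": 0,"grip": 66},{"xyz": [0,0,0],"roll": 0,"grip": 66},{"xyz": [0,0,0],"roll": 0,"grip": 66},{"xyz": [0,0,0],"roll": 0,"grip": 66},{"xyz": [0,0,0],"roll": 0,"grip": 66}]'

```text
time_s: 35.32
position: [0.5429, -0.3152, 0.0462]
tcp_rot: [[0.103, 0.995, 0.0], [0.995, -0.103, -0.0], [-0.0, 0.0, -1.0]]
force: [0.2, 0.2, -0.2]
opening: 0.609
grasp_force: 0.0
```

move_arm --increments '[{"xyz": [0,0,-15],"roll": 0,"grip": 66},{"xyz": [0,0,-30],"roll": 0,"grip": 66},{"xyz": [0,0,-35],"roll": 0,"grip": 66},{"xyz": [0,0,-35],"roll": 0,"grip": 66},{"xyz": [0,0,-30],"roll": 0,"grip": 66}]'

```text
time_s: 35.73
position: [0.5431, -0.3153, 0.1935]
tcp_rot: [[0.103, 0.995, 0.001], [0.995, -0.103, -0.001], [-0.001, 0.001, -1.0]]
force: [0.4, -0.2, 0.6]
opening: 0.66
grasp_force: 0.0
```

move_arm --increments '[{"xyz": [29,-23,0],"roll": 0,"grip": 60},{"xyz": [29,-23,0],"roll": 0,"grip": 60},{"xyz": [29,-23,0],"roll": 0,"grip": 60},{"xyz": [29,-23,0],"roll": 0,"grip": 60},{"xyz": [29,-23,0],"roll": 0,"grip": 60}]'

```text
time_s: 36.15
position: [0.4422, -0.1578, 0.1914]
tcp_rot: [[0.103, 0.995, 0.001], [0.995, -0.103, -0.0], [-0.0, 0.001, -1.0]]
force: [0.3, 0.6, 0.0]
opening: 0.603
grasp_force: 0.0
```

move_arm --increments '[{"xyz": [29,-23,0],"roll": -0.11,"grip": 55},{"xyz": [0,0,0],"roll": -0.125,"grip": 55},{"xyz": [0,0,0],"roll": -0.125,"grip": 55},{"xyz": [0,0,0],"roll": -0.125,"grip": 55},{"xyz": [0,0,0],"roll": -0.125,"grip": 55}]'

```text
time_s: 36.57
position: [0.4235, -0.1276, 0.1915]
tcp_rot: [[-0.491, 0.871, 0.001], [0.871, 0.491, -0.001], [-0.001, 0.001, -1.0]]
force: [-0.0, 0.3, 0.3]
opening: 0.553
grasp_force: 0.0
```

move_arm --increments '[{"xyz": [0,0,0],"roll": -0.125,"grip": 55},{"xyz": [0,0,0],"roll": -0.125,"grip": 55},{"xyz": [0,0,0],"roll": -0.125,"grip": 55},{"xyz": [0,0,0],"roll": -0.125,"grip": 55},{"xyz": [0,0,0],"roll": -0.125,"grip": 55}]'

```text
time_s: 36.98
position: [0.4235, -0.1279, 0.1914]
tcp_rot: [[-0.908, 0.419, 0.001], [0.419, 0.908, -0.0], [-0.001, -0.0, -1.0]]
force: [0.0, 0.9, 0.3]
opening: 0.551
grasp_force: 0.0
```

move_arm --increments '[{"xyz": [0,0,0],"roll": -0.125,"grip": 55},{"xyz": [0,0,0],"roll": -0.125,"grip": 55},{"xyz": [0,0,0],"roll": -0.125,"grip": 55},{"xyz": [0,0,0],"roll": 0,"grip": 55},{"xyz": [0,0,0],"roll": 0,"grip": 55}]'

```text
time_s: 37.4
position: [0.4235, -0.1279, 0.1913]
tcp_rot: [[-0.998, 0.067, 0.0], [0.067, 0.998, -0.0], [-0.0, -0.0, -1.0]]
force: [-0.0, -0.6, -0.1]
opening: 0.552
grasp_force: 0.0
```

```bash
cat > cov.py <<'E'
from h import *
for c in ['scene','wrist']:
    rgb,d,T,W=look(c);H,S,V=hsv(rgb)
    for n,y0,y1 in (('covA',-.19,-.085),('covB',-.08,.03)):
        for m,z0,z1 in (('plate',.006,.016),('bar',.026,.052)):
            P=box(W,S<110,.33,.53,y0,y1,z0,z1)
            if len(P)>10: st(c+n+m,P)
    P=box(W,(H>5)&(H<20)&(S>150),.4,.65,-.48,-.2,.02,.25)
    if len(P)>5: st(c+' traytabs',P)
    if c=='wrist': save(rgb,'wc.png')
E
python3 - <<'E'
from cov import *
to(.423,-.127,.018,86.5)
E
```

```text
scenecovAplate 261 med [ 0.4394 -0.1264  0.0092] lo [ 0.3712 -0.148   0.0066] hi [ 0.4777 -0.1061  0.0134] rect [ 423.1 -126.7   44.1  112.5   86.5]
scenecovAbar 49 med [ 0.4325 -0.1266  0.0438] lo [ 0.4082 -0.1336  0.0279] hi [ 0.4396 -0.1204  0.0478] rect [ 423.1 -127.    13.    34.7   88.4]
scenecovBplate 267 med [ 0.45   -0.0402  0.0092] lo [ 0.3845 -0.0619  0.0064] hi [ 0.4899 -0.0184  0.0127] rect [437.6 -38.8  44.4 112.2  85.5]
scenecovBbar 41 med [ 0.4457 -0.0396  0.0441] lo [ 0.4255 -0.0463  0.0272] hi [ 0.4532 -0.0326  0.0485] rect [440.5 -39.8  12.8  31.6  85.2]
scene traytabs 321 med [ 0.5562 -0.3577  0.04  ] lo [ 0.5366 -0.4177  0.0218] hi [ 0.5664 -0.301   0.0761] rect [ 545.1 -364.5  130.2   40.3   85.4]
wristcovAplate 2942 med [ 0.4134 -0.1283  0.0111] lo [ 0.3684 -0.1501  0.0097] hi [ 0.4723 -0.1066  0.0125] rect [ 420.7 -128.4   46.1  110.1   88.1]
wristcovAbar 359 med [ 0.4191 -0.1284  0.0469] lo [ 0.406  -0.135   0.0375] hi [ 0.4345 -0.1219  0.0483] rect [ 420.7 -128.5   13.9   29.8   88.5]
wristcovBplate 2649 med [ 0.4199 -0.0441  0.0111] lo [ 0.3811 -0.0631  0.0095] hi [ 0.4843 -0.019   0.0126] rect [433.3 -41.3  46.9 109.   87.4]
wristcovBbar 484 med [ 0.4325 -0.0435  0.0467] lo [ 0.4191 -0.049   0.0273] hi [ 0.448  -0.0352  0.0482] rect [434.  -41.7  14.7  30.2  87.9]
wrist traytabs 87 med [ 0.5163 -0.3965  0.0407] lo [ 0.5137 -0.4078  0.0285] hi [ 0.5202 -0.3659  0.0741] rect [ 517.  -386.4   44.1    7.8   89.9]
t 37.5 pos [ 0.4234 -0.1278  0.1912] yaw 86.2 j6 -118.0 open mm 47.6 gf 0.0 F [-0.6  0.   0. ] -> shift(after roll) [  0.5   0.8 173.2] roll -0.005
```

move_arm --increments '[{"xyz": [2,-0.5,30],"roll": -0.032,"grip": 55},{"xyz": [0,0,38],"roll": 0,"grip": 55},{"xyz": [0,0,38],"roll": 0,"grip": 55},{"xyz": [0,0,38],"roll": 0,"grip": 55},{"xyz": [0,0,19],"roll": 0,"grip": 55}]'

```text
time_s: 37.92
position: [0.4201, -0.1275, 0.025]
tcp_rot: [[-0.999, 0.034, -0.003], [0.034, 0.999, 0.002], [0.003, 0.002, -1.0]]
force: [0.2, -0.1, -0.0]
opening: 0.55
grasp_force: 0.0
```

move_arm --increments '[{"xyz": [0,0,4],"roll": 0,"grip": 55},{"xyz": [0,0,4],"roll": 0,"grip": 55},{"xyz": [0,0,0],"roll": 0,"grip": 55},{"xyz": [0,0,0],"roll": 0,"grip": 55},{"xyz": [0,0,0],"roll": 0,"grip": 0}]'

```text
time_s: 38.33
position: [0.4223, -0.1287, 0.0214]
tcp_rot: [[-0.999, 0.032, 0.003], [0.032, 0.999, -0.002], [-0.003, -0.002, -1.0]]
force: [-0.2, 0.3, 0.5]
opening: 0.524
grasp_force: 0.0
```

move_arm --increments '[{"xyz": [0,0,0],"roll": 0,"grip": 0},{"xyz": [0,0,0],"roll": 0,"grip": 0},{"xyz": [0,0,0],"roll": 0,"grip": 0},{"xyz": [0,0,0],"roll": 0,"grip": 0},{"xyz": [0,0,0],"roll": 0,"grip": 0}]'

```text
time_s: 38.75
position: [0.4215, -0.1282, 0.0203]
tcp_rot: [[-0.999, 0.032, 0.0], [0.032, 0.999, -0.0], [-0.0, -0.0, -1.0]]
force: [-0.4, -0.3, 0.1]
opening: 0.182
grasp_force: 0.0
```

move_arm --increments '[{"xyz": [0,0,0],"roll": 0,"grip": 0},{"xyz": [0,0,0],"roll": 0,"grip": 0},{"xyz": [0,0,0],"roll": 0,"grip": 0},{"xyz": [0,0,0],"roll": 0,"grip": 0},{"xyz": [0,0,0],"roll": 0,"grip": 0}]'

```text
time_s: 39.17
position: [0.4214, -0.1283, 0.0201]
tcp_rot: [[-0.999, 0.032, 0.0], [0.032, 0.999, -0.0], [-0.0, -0.0, -1.0]]
force: [-0.4, -0.3, 3.2]
opening: 0.158
grasp_force: 30.0
```

move_arm --increments '[{"xyz": [0,0,-5],"roll": 0,"grip": 0},{"xyz": [0,0,-30],"roll": 0,"grip": 0},{"xyz": [0,0,-38],"roll": 0,"grip": 0},{"xyz": [0,0,-38],"roll": 0,"grip": 0},{"xyz": [0,0,-38],"roll": 0,"grip": 0}]'

```text
time_s: 39.58
position: [0.4204, -0.1276, 0.1704]
tcp_rot: [[-0.999, 0.032, -0.002], [0.032, 0.999, 0.001], [0.002, 0.001, -1.0]]
force: [0.3, -0.6, 0.1]
opening: 0.159
grasp_force: 30.0
```

move_arm --increments '[{"xyz": [-32,16,0],"roll": 0,"grip": 0},{"xyz": [-32,17,0],"roll": 0,"grip": 0},{"xyz": [-32,17,0],"roll": 0,"grip": 0},{"xyz": [-32,17,0],"roll": 0,"grip": 0},{"xyz": [-32,17,0],"roll": 0,"grip": 0}]'

```text
time_s: 40.0
position: [0.5847, -0.0481, 0.1693]
tcp_rot: [[-0.999, 0.032, -0.001], [0.032, 0.999, 0.0], [0.001, 0.0, -1.0]]
force: [0.2, -1.0, -0.6]
opening: 0.153
grasp_force: 30.0
```

move_arm --increments '[{"xyz": [-32,16,0],"roll": 0,"grip": 0},{"xyz": [0,0,0],"roll": 0.121,"grip": 0},{"xyz": [0,0,0],"roll": 0.121,"grip": 0},{"xyz": [0,0,0],"roll": 0.121,"grip": 0},{"xyz": [0,0,0],"roll": 0.121,"grip": 0}]'

```text
time_s: 40.42
position: [0.6157, -0.0337, 0.1684]
tcp_rot: [[-0.867, 0.498, -0.002], [0.498, 0.867, 0.001], [0.002, -0.001, -1.0]]
force: [-0.5, -0.4, -1.1]
opening: 0.161
grasp_force: 30.0
```

move_arm --increments '[{"xyz": [0,0,0],"roll": 0.121,"grip": 0},{"xyz": [0,0,0],"roll": 0.121,"grip": 0},{"xyz": [0,0,0],"roll": 0.121,"grip": 0},{"xyz": [0,0,0],"roll": 0.121,"grip": 0},{"xyz": [0,0,0],"roll": 0.121,"grip": 0}]'

```text
time_s: 40.83
position: [0.6156, -0.034, 0.1686]
tcp_rot: [[-0.43, 0.903, -0.002], [0.903, 0.43, 0.0], [0.001, -0.001, -1.0]]
force: [0.3, -0.0, -1.9]
opening: 0.157
grasp_force: 30.0
```

move_arm --increments '[{"xyz": [0,0,0],"roll": 0.121,"grip": 0},{"xyz": [0,0,0],"roll": 0.121,"grip": 0},{"xyz": [0,0,0],"roll": 0.121,"grip": 0},{"xyz": [0,0,0],"roll": 0,"grip": 0},{"xyz": [0,0,0],"roll": 0,"grip": 0}]'

```text
time_s: 41.25
position: [0.6159, -0.0341, 0.1688]
tcp_rot: [[-0.09, 0.996, -0.001], [0.996, 0.09, 0.0], [0.0, -0.001, -1.0]]
force: [-0.3, -0.2, -1.4]
opening: 0.155
grasp_force: 30.0
```

```bash
cat > blk.py <<'E'
from h import *
rgb,d,T,W=look('wrist'); H,S,V=hsv(rgb); save(rgb,'wb.png')
b=(H>95)&(H<120)&(S>110)
st('blue',box(W,b,.5,.75,-.15,.16,.033,.043))
# rotate into block frame at yaw 5 about (.611,.023)
a=np.radians(5); q=W-np.array([.611,.023,0]); bx=q[...,0]*np.cos(a)+q[...,1]*np.sin(a); by=-q[...,0]*np.sin(a)+q[...,1]*np.cos(a)
for y in (-87,-29,29,87):
    m=(abs(bx)<.03)&(abs(by-y/1000)<.026)&(W[...,2]<.030)&(W[...,2]>.0)
    if m.sum()>50: print('well',y,m.sum(),'bx',np.percentile(bx[m],[1,99]).round(4),'by',np.percentile(by[m],[1,99]).round(4))
P=box(W,(S<110),.5,.75,-.15,.2,.05,.25)
hi=(W[...,2]>.05)&(S<110)&(abs(bx)<.04)&(abs(by)<.13)
if hi.sum()>50: print('high grey',hi.sum(),'bx',np.percentile(bx[hi],[1,50,99]).round(4),'by',np.percentile(by[hi],[1,50,99]).round(4),'z',np.percentile(W[...,2][hi],[1,50,99]).round(4))
E
python3 - <<'E'
from blk import *
to(.6165,-.0347,.0531,5)
E
```

```text
blue 6548 med [0.6067 0.0804 0.038 ] lo [0.571  0.0168 0.0365] hi [0.6398 0.1379 0.0394] rect [605.7  77.   69.3 127.4   5.3]
well 29 1342 bx [-0.0203  0.0196] by [0.0117 0.0455]
well 87 1461 bx [-0.0208  0.0186] by [0.0736 0.1042]
high grey 48200 bx [-0.0391 -0.0019  0.0384] by [-0.0704 -0.032  -0.0061] z [0.1587 0.263  0.2902]
t 41.3 pos [ 0.616  -0.0342  0.1688] yaw 5.2 j6 -19.0 open mm 13.7 gf 30.0 F [ 0.   0.  -1.2] -> shift(after roll) [ -0.5   0.5 115.7] roll 0.003
```

View pics/wb.png

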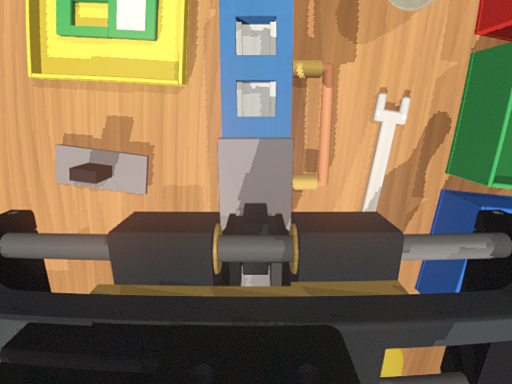

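move_arm --increments '[{"xyz": [-0.5,0,30],"roll": 0,"grip": 0},{"xyz": [0,0,35],"roll": 0,"grip": 0},{"xyz": [0,0,25],"roll": 0,"grip": 0},{"xyz": [0,0,10],"roll": 0,"grip": 0},{"xyz": [0,0,0],"roll": 0,"grip": 0}]'

```text
time_s: 41.72
position: [0.6143, -0.0344, 0.0663]
tcp_rot: [[-0.088, 0.996, -0.006], [0.996, 0.088, 0.001], [0.002, -0.006, -1.0]]
force: [-0.9, -0.1, 0.1]
opening: 0.158
grasp_force: 30.0
```

move_arm --increments '[{"xyz": [0,0,3],"roll": 0,"grip": 0},{"xyz": [0,0,3],"roll": 0,"grip": 0},{"xyz": [0,0,3],"roll": 0,"grip": 0},{"xyz": [0,0,0],"roll": 0,"grip": 0},{"xyz": [0,0,0],"roll": 0,"grip": 0}]'

```text
time_s: 42.13
position: [0.617, -0.0349, 0.0609]
tcp_rot: [[-0.087, 0.996, 0.001], [0.996, 0.087, -0.0], [-0.0, 0.001, -1.0]]
force: [0.2, -0.1, -0.9]
opening: 0.154
grasp_force: 30.0
```

move_arm --increments '[{"xyz": [0,0,3],"roll": 0,"grip": 0},{"xyz": [0,0,2],"roll": 0,"grip": 0},{"xyz": [0,0,0],"roll": 0,"grip": 0},{"xyz": [0,0,0],"roll": 0,"grip": 0},{"xyz": [0,0,0],"roll": 0,"grip": 0}]'

```text
time_s: 42.55
position: [0.6165, -0.0348, 0.055]
tcp_rot: [[-0.087, 0.996, -0.0], [0.996, 0.087, 0.0], [0.0, -0.0, -1.0]]
force: [-0.3, 0.1, -0.3]
opening: 0.157
grasp_force: 30.0
```

move_arm --increments '[{"xyz": [0,0,1.5],"roll": 0,"grip": 0},{"xyz": [0,0,0],"roll": 0,"grip": 0},{"xyz": [0,0,0],"roll": 0,"grip": 0}]'

```text
time_s: 42.8
position: [0.6164, -0.0349, 0.0535]
tcp_rot: [[-0.087, 0.996, -0.0], [0.996, 0.087, -0.0], [0.0, -0.0, -1.0]]
force: [0.6, 0.2, -1.0]
opening: 0.157
grasp_force: 30.0
```

move_arm --increments '[{"xyz": [0,0,1.5],"roll": 0,"grip": 0},{"xyz": [0,0,0],"roll": 0,"grip": 0},{"xyz": [0,0,0],"roll": 0,"grip": 0}]'

```text
time_s: 43.05
position: [0.6165, -0.0349, 0.0532]
tcp_rot: [[-0.087, 0.996, 0.0], [0.996, 0.087, -0.0], [-0.0, 0.0, -1.0]]
force: [-2.2, 0.7, 6.2]
opening: 0.158
grasp_force: 30.0
```

move_arm --increments '[{"xyz": [0,0,-1],"roll": 0,"grip": 50},{"xyz": [0,0,0],"roll": 0,"grip": 50},{"xyz": [0,0,0],"roll": 0,"grip": 50},{"xyz": [0,0,0],"roll": 0,"grip": 50},{"xyz": [0,0,0],"roll": 0,"grip": 50}]'

```text
time_s: 43.47
position: [0.6164, -0.0348, 0.0528]
tcp_rot: [[-0.087, 0.996, -0.0], [0.996, 0.087, 0.0], [0.0, -0.0, -1.0]]
force: [0.1, 0.0, -0.1]
opening: 0.443
grasp_force: 0.0
```

move_arm --increments '[{"xyz": [0,0,-10],"roll": 0,"grip": 50},{"xyz": [0,0,-30],"roll": 0,"grip": 50},{"xyz": [0,0,-35],"roll": 0,"grip": 50},{"xyz": [0,0,-35],"roll": 0,"grip": 50},{"xyz": [0,0,-27],"roll": 0,"grip": 50}]'

```text
time_s: 43.88
position: [0.6173, -0.035, 0.1934]
tcp_rot: [[-0.087, 0.996, 0.003], [0.996, 0.087, -0.001], [-0.001, 0.003, -1.0]]
force: [0.3, -0.8, -0.4]
opening: 0.5
grasp_force: 0.0
```

move_arm --increments '[{"xyz": [2,-36,0],"roll": 0,"grip": 50},{"xyz": [2,-36,0],"roll": 0,"grip": 50},{"xyz": [2,-36,0],"roll": 0,"grip": 50},{"xyz": [2,-36,0],"roll": 0,"grip": 50},{"xyz": [2,-38,0],"roll": 0,"grip": 50}]'

```text
time_s: 44.3
position: [0.4331, -0.0406, 0.1908]
tcp_rot: [[-0.087, 0.996, 0.002], [0.996, 0.087, -0.001], [-0.001, 0.002, -1.0]]
force: [0.1, -0.7, 0.3]
opening: 0.501
grasp_force: 0.0
```

move_arm --increments '[{"xyz": [0,0,0],"roll": -0.12,"grip": 55},{"xyz": [0,0,0],"roll": -0.12,"grip": 55},{"xyz": [0,0,0],"roll": -0.12,"grip": 55},{"xyz": [0,0,0],"roll": -0.12,"grip": 55},{"xyz": [0,0,0],"roll": -0.12,"grip": 55}]'

```text
time_s: 44.72
position: [0.4344, -0.0408, 0.1908]
tcp_rot: [[-0.639, 0.769, 0.001], [0.769, 0.639, -0.0], [-0.001, 0.001, -1.0]]
force: [0.2, -0.6, -0.8]
opening: 0.548
grasp_force: 0.0
```

move_arm --increments '[{"xyz": [0,0,0],"roll": -0.12,"grip": 55},{"xyz": [0,0,0],"roll": -0.12,"grip": 55},{"xyz": [0,0,0],"roll": -0.12,"grip": 55},{"xyz": [0,0,0],"roll": -0.12,"grip": 55},{"xyz": [0,0,0],"roll": -0.12,"grip": 55}]'

```text
time_s: 45.13
position: [0.4344, -0.0407, 0.1907]
tcp_rot: [[-0.962, 0.274, 0.001], [0.274, 0.962, -0.0], [-0.001, -0.0, -1.0]]
force: [0.2, 0.1, 0.2]
opening: 0.553
grasp_force: 0.0
```

move_arm --increments '[{"xyz": [0,0,0],"roll": -0.12,"grip": 55},{"xyz": [0,0,0],"roll": -0.12,"grip": 55},{"xyz": [0,0,0],"roll": 0,"grip": 55},{"xyz": [0,0,0],"roll": 0,"grip": 55},{"xyz": [0,0,0],"roll": 0,"grip": 55}]'

```text
time_s: 45.55
position: [0.4344, -0.0407, 0.1904]
tcp_rot: [[-0.999, 0.046, 0.001], [0.046, 0.999, -0.0], [-0.001, -0.0, -1.0]]
force: [0.7, 0.5, 0.2]
opening: 0.549
grasp_force: 0.0
```

```bash
python3 - <<'E'
from cov import *
to(.4345,-.0405,.020,87.7)
for c in ['scene','side']:
    rgb,d,T,W=look(c); H,S,V=hsv(rgb); P=box(W,S<110,.57,.66,-.11,.03,.041,.05)
    if len(P)>10: st(c+' seated plate',P)
E
```

```text
scenecovBplate 278 med [ 0.4507 -0.0405  0.0092] lo [ 0.385  -0.0618  0.0064] hi [ 0.4907 -0.0181  0.0133] rect [438.1 -38.9  44.5 112.3  85.7]
scenecovBbar 40 med [ 0.4437 -0.0391  0.0439] lo [ 0.425  -0.0463  0.0278] hi [ 0.4526 -0.0326  0.0478] rect [438.5 -39.6  12.8  32.4  85.3]
scene traytabs 333 med [ 0.5565 -0.3567  0.0403] lo [ 0.5367 -0.417   0.021 ] hi [ 0.5651 -0.3008  0.0763] rect [ 544.  -363.7  129.1   38.4   84.5]
wristcovBplate 2941 med [ 0.4266 -0.0405  0.0111] lo [ 0.3817 -0.0626  0.0097] hi [ 0.4861 -0.0188  0.0125] rect [434.6 -40.8  45.9 110.1  87.5]
wristcovBbar 383 med [ 0.4328 -0.0407  0.047 ] lo [ 0.4195 -0.0475  0.0349] hi [ 0.4484 -0.0341  0.0483] rect [434.3 -40.9  13.8  29.9  87.3]
wrist traytabs 24 med [ 0.5255 -0.3058  0.0443] lo [ 0.5213 -0.3083  0.0369] hi [ 0.5283 -0.3032  0.0514] rect [ 525.2 -306.1    4.6    9.    75.5]
t 45.6 pos [ 0.4343 -0.0407  0.1902] yaw 87.4 j6 -107.0 open mm 47.7 gf 0.0 F [0.1 0.7 0.2] -> shift(after roll) [ -0.2   0.2 170.2] roll -0.005
scene seated plate 333 med [ 0.6236 -0.0353  0.0428] lo [ 0.5965 -0.0846  0.0411] hi [0.6415 0.0187 0.0459] rect [619.2 -32.8  48.1 109.3   4.7]
side seated plate 171 med [ 0.6129 -0.0188  0.0443] lo [ 0.592  -0.0864  0.0412] hi [0.6423 0.0235 0.0482] rect [619.7 -33.2  61.1 126.3   4.6]
```

Cover A sits flat at z≈44 mm. TCP is already over cover B, so I'll grip it next.

move_arm --increments '[{"xyz": [0,0,30],"roll": 0,"grip": 55},{"xyz": [0,0,38],"roll": 0,"grip": 55},{"xyz": [0,0,38],"roll": 0,"grip": 55},{"xyz": [0,0,38],"roll": 0,"grip": 55},{"xyz": [0,0,18],"roll": 0,"grip": 55}]'

```text
time_s: 46.17
position: [0.4328, -0.0403, 0.0249]
tcp_rot: [[-0.999, 0.045, -0.004], [0.045, 0.999, 0.002], [0.004, 0.001, -1.0]]
force: [-0.6, -0.0, 0.4]
opening: 0.546
grasp_force: 0.0
```

move_arm --increments '[{"xyz": [0,0,4],"roll": 0,"grip": 55},{"xyz": [0,0,4],"roll": 0,"grip": 55},{"xyz": [0,0,0],"roll": 0,"grip": 55},{"xyz": [0,0,0],"roll": 0,"grip": 55},{"xyz": [0,0,0],"roll": 0,"grip": 0}]'

```text
time_s: 46.58
position: [0.4353, -0.041, 0.0213]
tcp_rot: [[-0.999, 0.044, 0.003], [0.044, 0.999, -0.001], [-0.003, -0.001, -1.0]]
force: [-0.5, -0.3, 0.7]
opening: 0.525
grasp_force: 0.0
```

move_arm --increments '[{"xyz": [0,0,0],"roll": 0,"grip": 0},{"xyz": [0,0,0],"roll": 0,"grip": 0},{"xyz": [0,0,0],"roll": 0,"grip": 0},{"xyz": [0,0,0],"roll": 0,"grip": 0},{"xyz": [0,0,0],"roll": 0,"grip": 0}]'

```text
time_s: 47.0
position: [0.4344, -0.0407, 0.0203]
tcp_rot: [[-0.999, 0.044, 0.0], [0.044, 0.999, -0.0], [-0.0, -0.0, -1.0]]
force: [-0.0, 0.7, -1.1]
opening: 0.182
grasp_force: 0.0
```

move_arm --increments '[{"xyz": [0,0,0],"roll": 0,"grip": 0},{"xyz": [0,0,0],"roll": 0,"grip": 0},{"xyz": [0,0,0],"roll": 0,"grip": 0},{"xyz": [0,0,0],"roll": 0,"grip": 0},{"xyz": [0,0,0],"roll": 0,"grip": 0}]'

```text
time_s: 47.42
position: [0.4344, -0.0407, 0.0201]
tcp_rot: [[-0.999, 0.044, 0.0], [0.044, 0.999, -0.0], [-0.0, -0.0, -1.0]]
force: [-0.3, 0.0, 3.7]
opening: 0.159
grasp_force: 30.0
```

move_arm --increments '[{"xyz": [0,0,-5],"roll": 0,"grip": 0},{"xyz": [0,0,-30],"roll": 0,"grip": 0},{"xyz": [0,0,-38],"roll": 0,"grip": 0},{"xyz": [0,0,-38],"roll": 0,"grip": 0},{"xyz": [0,0,-38],"roll": 0,"grip": 0}]'

```text
time_s: 47.83
position: [0.4332, -0.0403, 0.1704]
tcp_rot: [[-0.999, 0.044, -0.002], [0.044, 0.999, 0.001], [0.002, 0.001, -1.0]]
force: [0.7, 0.3, -0.6]
opening: 0.16
grasp_force: 30.0
```

move_arm --increments '[{"xyz": [-28,21.5,0],"roll": 0,"grip": 0},{"xyz": [-28,21.5,0],"roll": 0,"grip": 0},{"xyz": [-28,21.5,0],"roll": 0,"grip": 0},{"xyz": [-28,21.5,0],"roll": 0,"grip": 0},{"xyz": [-27,21.5,0],"roll": 0,"grip": 0}]'

```text
time_s: 48.25
position: [0.5786, 0.0618, 0.1692]
tcp_rot: [[-0.999, 0.044, -0.001], [0.044, 0.999, -0.0], [0.001, -0.0, -1.0]]
force: [0.7, -0.1, -0.9]
opening: 0.16
grasp_force: 30.0
```

move_arm --increments '[{"xyz": [-27,21.5,0],"roll": 0,"grip": 0},{"xyz": [0,0,0],"roll": 0.12,"grip": 0},{"xyz": [0,0,0],"roll": 0.12,"grip": 0},{"xyz": [0,0,0],"roll": 0.12,"grip": 0},{"xyz": [0,0,0],"roll": 0.12,"grip": 0}]'

```text
time_s: 48.67
position: [0.605, 0.0814, 0.1684]
tcp_rot: [[-0.863, 0.505, -0.002], [0.505, 0.863, 0.0], [0.002, -0.001, -1.0]]
force: [-0.1, 0.8, -1.4]
opening: 0.159
grasp_force: 30.0
```

move_arm --increments '[{"xyz": [0,0,0],"roll": 0.12,"grip": 0},{"xyz": [0,0,0],"roll": 0.12,"grip": 0},{"xyz": [0,0,0],"roll": 0.12,"grip": 0},{"xyz": [0,0,0],"roll": 0.12,"grip": 0},{"xyz": [0,0,0],"roll": 0.12,"grip": 0}]'

```text
time_s: 49.08
position: [0.6049, 0.081, 0.1686]
tcp_rot: [[-0.427, 0.904, -0.002], [0.904, 0.427, 0.0], [0.001, -0.002, -1.0]]
force: [-0.9, 0.8, -0.2]
opening: 0.158
grasp_force: 30.0
```

move_arm --increments '[{"xyz": [0,0,0],"roll": 0.12,"grip": 0},{"xyz": [0,0,0],"roll": 0.12,"grip": 0},{"xyz": [0,0,0],"roll": 0.12,"grip": 0},{"xyz": [0,0,0],"roll": 0,"grip": 0},{"xyz": [0,0,0],"roll": 0,"grip": 0}]'

```text
time_s: 49.5
position: [0.6052, 0.081, 0.1687]
tcp_rot: [[-0.09, 0.996, -0.001], [0.996, 0.09, 0.0], [0.0, -0.001, -1.0]]
force: [-0.4, 0.8, -0.5]
opening: 0.161
grasp_force: 30.0
```

```bash
python3 - <<'E'
from h import *
to(.606,.081,.0531,5)
rgb,d,T,W=look('side'); H,S,V=hsv(rgb)
P=box(W,S<110,.53,.69,.0,.15,.11,.165); st('side held',P)
rgb,d,T,W=look('scene'); H,S,V=hsv(rgb)
P=box(W,S<110,.53,.69,.0,.15,.11,.165); st('scene held',P)
E
```

```text
t 49.5 pos [0.6052 0.081  0.1687] yaw 5.2 j6 -8.0 open mm 14.0 gf 30.0 F [-0.4  0.8 -0.5] -> shift(after roll) [ -0.    0.8 115.6] roll 0.003
side held 175 med [0.5988 0.1042 0.1598] lo [0.5828 0.0317 0.1557] hi [0.6244 0.1363 0.1629] rect [606.9  82.5  45.1 116.9   5.3]
scene held 273 med [0.6186 0.0563 0.1576] lo [0.5898 0.0285 0.1546] hi [0.6315 0.1289 0.1609] rect [608.1  80.7  49.1 107.4   4.2]
```

move_arm --increments '[{"xyz": [0,0.5,30],"roll": 0,"grip": 0},{"xyz": [0,0,35],"roll": 0,"grip": 0},{"xyz": [0,0,25],"roll": 0,"grip": 0},{"xyz": [0,0,10],"roll": 0,"grip": 0},{"xyz": [0,0,0],"roll": 0,"grip": 0}]'

```text
time_s: 50.02
position: [0.6041, 0.081, 0.0663]
tcp_rot: [[-0.088, 0.996, -0.006], [0.996, 0.088, 0.0], [0.001, -0.006, -1.0]]
force: [-0.1, 0.4, -0.6]
opening: 0.162
grasp_force: 30.0
```

move_arm --increments '[{"xyz": [0,0,3],"roll": 0,"grip": 0},{"xyz": [0,0,3],"roll": 0,"grip": 0},{"xyz": [0,0,3],"roll": 0,"grip": 0},{"xyz": [0,0,0],"roll": 0,"grip": 0},{"xyz": [0,0,0],"roll": 0,"grip": 0}]'

```text
time_s: 50.43
position: [0.6068, 0.081, 0.0609]
tcp_rot: [[-0.087, 0.996, 0.001], [0.996, 0.087, -0.0], [-0.0, 0.001, -1.0]]
force: [0.3, -0.2, -0.9]
opening: 0.159
grasp_force: 30.0
```

move_arm --increments '[{"xyz": [0,0,3],"roll": 0,"grip": 0},{"xyz": [0,0,2],"roll": 0,"grip": 0},{"xyz": [0,0,0],"roll": 0,"grip": 0},{"xyz": [0,0,0],"roll": 0,"grip": 0},{"xyz": [0,0,0],"roll": 0,"grip": 0}]'

```text
time_s: 50.85
position: [0.6063, 0.081, 0.055]
tcp_rot: [[-0.087, 0.996, -0.0], [0.996, 0.087, 0.0], [0.0, -0.0, -1.0]]
force: [-0.0, -1.0, -0.1]
opening: 0.159
grasp_force: 30.0
```

move_arm --increments '[{"xyz": [0,0,1.5],"roll": 0,"grip": 0},{"xyz": [0,0,0],"roll": 0,"grip": 0},{"xyz": [0,0,0],"roll": 0,"grip": 0}]'

```text
time_s: 51.1
position: [0.6062, 0.081, 0.0534]
tcp_rot: [[-0.087, 0.996, -0.0], [0.996, 0.087, 0.0], [0.0, -0.0, -1.0]]
force: [0.5, -0.7, -0.8]
opening: 0.165
grasp_force: 30.0
```

move_arm --increments '[{"xyz": [0,0,1.5],"roll": 0,"grip": 0},{"xyz": [0,0,0],"roll": 0,"grip": 0},{"xyz": [0,0,0],"roll": 0,"grip": 0}]'

```text
time_s: 51.35
position: [0.6063, 0.081, 0.0532]
tcp_rot: [[-0.087, 0.996, 0.0], [0.996, 0.087, -0.0], [-0.0, 0.0, -1.0]]
force: [-1.7, 0.1, 6.1]
opening: 0.159
grasp_force: 30.0
```

Seated. I'll release, retreat upward and back, and check everything.

move_arm --increments '[{"xyz": [0,0,-1],"roll": 0,"grip": 50},{"xyz": [0,0,0],"roll": 0,"grip": 50},{"xyz": [0,0,0],"roll": 0,"grip": 50},{"xyz": [0,0,0],"roll": 0,"grip": 50},{"xyz": [0,0,0],"roll": 0,"grip": 50}]'

```text
time_s: 51.77
position: [0.6062, 0.081, 0.0528]
tcp_rot: [[-0.087, 0.996, -0.0], [0.996, 0.087, 0.0], [0.0, -0.0, -1.0]]
force: [-0.8, 0.2, -0.8]
opening: 0.444
grasp_force: 0.0
```

move_arm --increments '[{"xyz": [0,0,-10],"roll": 0,"grip": 50},{"xyz": [0,0,-30],"roll": 0,"grip": 50},{"xyz": [0,0,-35],"roll": 0,"grip": 50},{"xyz": [0,0,-40],"roll": 0,"grip": 50},{"xyz": [0,0,-40],"roll": 0,"grip": 50}]'

```text
time_s: 52.18
position: [0.6056, 0.081, 0.2098]
tcp_rot: [[-0.087, 0.996, -0.001], [0.996, 0.087, 0.0], [0.0, -0.001, -1.0]]
force: [0.8, 0.4, -0.2]
opening: 0.499
grasp_force: 0.0
```

move_arm --increments '[{"xyz": [0,-35,-30],"roll": 0,"grip": 50},{"xyz": [0,-35,-20],"roll": 0,"grip": 50},{"xyz": [0,-35,0],"roll": 0,"grip": 50},{"xyz": [0,-35,0],"roll": 0,"grip": 50},{"xyz": [0,0,0],"roll": 0,"grip": 50}]'

```text
time_s: 52.6
position: [0.4606, 0.0698, 0.2549]
tcp_rot: [[-0.087, 0.996, -0.01], [0.996, 0.087, 0.001], [0.001, -0.01, -1.0]]
force: [-1.9, -0.3, 0.4]
opening: 0.501
grasp_force: 0.0
```

move_arm --increments '[{"xyz": [0,0,0],"roll": 0,"grip": 50},{"xyz": [0,0,0],"roll": 0,"grip": 50},{"xyz": [0,0,0],"roll": 0,"grip": 50}]'

```text
time_s: 52.85
position: [0.472, 0.0689, 0.2558]
tcp_rot: [[-0.087, 0.996, 0.003], [0.996, 0.087, -0.0], [-0.0, 0.003, -1.0]]
force: [0.5, 0.0, 0.1]
opening: 0.5
grasp_force: 0.0
```

```bash
python3 - <<'E'
from h import *
to(.46,.08,.3,5)
rgb,d,T,W=look('scene'); H,S,V=hsv(rgb); save(cv2.resize(rgb[130:290,70:420],None,fx=2.25,fy=2.25,interpolation=cv2.INTER_CUBIC),'fin.png')
st('covA',box(W,S<110,.57,.66,-.11,.022,.041,.05)); st('covB',box(W,S<110,.57,.66,.027,.142,.041,.05))
st('tag',box(W,(H>45)&(H<85)&(S>100),.3,.6,0,.25,0,.15))
st('ball',box(W,((H<6)|(H>174))&(S>150),.5,.7,.14,.22,.06,.14))
st('traytabs',box(W,(H>5)&(H<20)&(S>150),.4,.65,-.48,-.2,.02,.25))
E
```

```text
t 52.9 pos [0.472  0.0689 0.2558] yaw 5.0 j6 -10.0 open mm 43.5 gf 0.0 F [0.5 0.  0.1] -> shift(after roll) [ 12.1 -11.  -44.2] roll -0.0
covA 312 med [ 0.6229 -0.0394  0.0428] lo [ 0.5968 -0.0845  0.0411] hi [0.6411 0.0173 0.047 ] rect [619.4 -32.9  49.6 109.5   5.5]
covB 305 med [0.6133 0.0755 0.043 ] lo [0.5858 0.0301 0.0411] hi [0.6329 0.1337 0.0463] rect [609.1  82.4  48.6 109.1   4.7]
tag 190 med [0.4441 0.1257 0.0114] lo [0.3925 0.1049 0.0078] hi [0.4994 0.1475 0.0153] rect [445.4 126.5  44.2 112.6  89.6]
ball 60 med [0.6416 0.1814 0.0973] lo [0.6287 0.1727 0.088 ] hi [0.6487 0.1915 0.1034] rect [638.9 182.3  22.5  20.3  56.7]
traytabs 343 med [ 0.556  -0.3582  0.0407] lo [ 0.5363 -0.4171  0.0218] hi [ 0.5652 -0.3009  0.0763] rect [ 546.2 -364.   129.2   35.6   84.7]
```

View pics/fin.png

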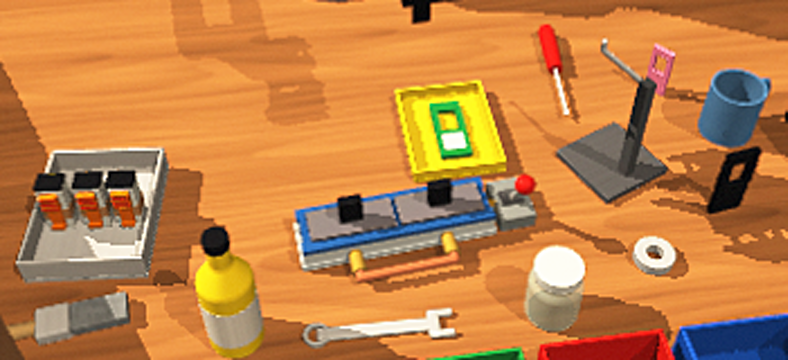

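Everything is in place: the tag is flat in the dish (450,130), the lever is over (525,184), three cartridges are in the tray (50–125,200), and both covers are flat on the block. Handing in.

```bash
python3 -c "
from rig import bot
print(bot.hand_in())"
```

```text
the job is handed in; nothing more can be done
None
```

I handed in the job at about 53 s: the tag lies in the dish, the supply is shut, all three cartridges present are in the waste tray, and both covers sit flat on the block. Nothing else on the bench was disturbed, though something knocked the tray aside about 2 cm partway through.

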